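Refill the chalk pot and pin its lid before the flap is folded up

TASK

Refill the chalk pot: pull the retaining pin, park it upright in the hole of the wooden holder, swing the lid well clear of the stainless canister, and use the scoop to move every chalk nugget from the steel tray into the canister, never touching a nugget with the fingers. Then lay the scoop back upright on the middle of its rubber mat, swing the lid fully shut, and push the pin all the way down through the lid's tab and the bracket under it again, so the lid stays shut when the flap is folded up. Leave everything else on the flap where it is.

Things in the scene. Friction and masses are not known exactly. Their poses are not given: they have to be found in the camera images.
- tray_floor (a point): middle of the floor (4 mm above the work surface) of the fixed steel trough with the nuggets. x along the trough to its far end, y across. Floor x -105 to +105 mm, y -56 to +56 mm; side walls 50 mm high; near wall only 12 mm high; from x = +105 mm a ramp rises at 45 degrees to 35 mm, where an upright end wall (x = +140 mm) goes on to 60 mm
- nugget0: pressed white chalk nugget, a round pillow 30 mm across and 26 mm thick with wide bevels, 20 g; origin at its centre (13 mm above what it lies on, if flat). Three to five nuggets are present, all in the trough
- nugget1: pressed white chalk nugget, a round pillow 30 mm across and 26 mm thick with wide bevels, 20 g; origin at its centre (13 mm above what it lies on, if flat). Three to five nuggets are present, all in the trough
- nugget2: pressed white chalk nugget, a round pillow 30 mm across and 26 mm thick with wide bevels, 20 g; origin at its centre (13 mm above what it lies on, if flat). Three to five nuggets are present, all in the trough
- nugget3: pressed white chalk nugget, a round pillow 30 mm across and 26 mm thick with wide bevels, 20 g; origin at its centre (13 mm above what it lies on, if flat). Three to five nuggets are present, all in the trough
- nugget4: pressed white chalk nugget, a round pillow 30 mm across and 26 mm thick with wide bevels, 20 g; origin at its centre (13 mm above what it lies on, if flat). Three to five nuggets are present, all in the trough
- scoop: hand scoop, 190 mm long. Origin under the middle of the pan, x towards the open lip, z up. Aluminium pan 100 mm long (x -50 to +50 mm), 98 mm wide, floor 2.5 mm thick, side and back walls 50 mm high (sides 36 mm in the front 25 mm). Wooden handle 18 mm wide (along y), 22 mm deep, rises backwards from (-50, 0, 30) to (-140, 0, 95) mm
- scoop_grip (a point): middle of the scoop's handle, (-100, 0, 68) mm in the scoop's frame: pinch here across y (18 mm wide)
- mat: fixed black rubber mat, 200 mm along x, 130 mm along y, 4 mm thick, origin under its centre; the scoop lies on it, pan about 30 mm towards +x of its middle
- pot_floor (a point): centre of the inner floor, 11 mm above the work surface, of the fixed stainless canister (outer diameter 144 mm, inner 136 mm, rim 96 mm above the work surface). On its base plate also stand a hinge post, 95 mm towards -y of this frame, and a bracket ear, 95 mm towards +y
- lid (a joint): shut at the start; angle of the steel lid about the upright hinge post: 0 fully shut over the canister (end stop), grows counter-clockwise seen from above as it swings open sideways, up to 2.2 rad. The lid is a disc of 148 mm diameter, 5 mm thick, 99 to 104 mm above the work surface, and stays where it is left
- lid_knob (a point): middle of the upright black knob (22 mm diameter, 37 mm high) at the lid disc's centre, 95 mm from the hinge axis; it turns with the lid
- lid_hole (a point): centre of the 18 mm hole through the tab on the lid's rim, at the tab's upper face, 190 mm from the hinge axis; lies 9 mm above ear_hole when the lid is shut
- ear_hole (a point): centre of the 16 mm through hole in the fixed bracket ear, at its upper face 95 mm above the work surface; the ear is 20 mm thick and open below
- holder: fixed wooden block 50 x 50 x 50 mm with an 18 mm hole in its top, 45 mm deep (its bottom 5 mm above the work surface), empty at the start, where the pin is parked upright; origin under its centre
- pin: steel retaining pin, at the start standing in the lid's tab and the bracket ear. Origin at its tip, z towards its head. Shank 12 mm diameter and 62 mm long with a 6 mm chamfered tip, round head 25 mm diameter from z = 62 to 94 mm: pinch it there
- dumbbell: hex dumbbell, 180 mm long, black rubber heads, lying at the far side; bystander, origin under its centre
- grip_ring: green silicone grip ring, 80 mm across, 22 mm high, lying flat; bystander, origin under its centre
- exerciser: plastic finger exerciser with four keys, 90 x 30 mm, 44 mm high; bystander, origin under its centre
- bottle: closed steel drinking bottle, 70 mm across, 200 mm high; bystander, origin under its centre
- tape: roll of tape, 90 mm across, 38 mm high, lying flat; bystander, origin under its centre
- chalk_block: whole block of chalk, 90 x 55 x 55 mm (not one of the nuggets); bystander, origin under its centre
Things that resemble listed ones, but are neither listed nor needed, are in the scene too. Of the things like the pin, leave any that is green or purple; of the rest the smaller one is meant.

How it is judged:
On the way, in this order (a step that is already met when the one before it is completed fails the run):
1. the pin is parked upright in its holder (horizontal distance between pin and holder below 0.012 m and z of pin in the frame of holder below 0.02 m and angle between pin's own z axis and vertical below 0.25 rad), for 0.2 s.
2. the lid is swung clear of the canister (value of joint lid above 1.4 rad), for 0.2 s.
3. every nugget lies in the canister (horizontal distance between each of nugget0, nugget1, nugget2, nugget3, nugget4 and pot_floor below 0.066 m and z of each of nugget0, nugget1, nugget2, nugget3, nugget4 in the frame of pot_floor below 0.085 m), for 0.3 s.
4. the lid is swung shut over the filled canister (all of step 3 and value of joint lid below 0.03 rad), for 0.2 s.
At the end, for the whole second after the job is handed in: All nuggets inside the canister; lid shut (under 0.03 rad); pin upright through tab and ear, tip at least 45 mm below the ear's top, within 8 mm of the hole's axis; scoop level and at rest on the mat, its origin -35 to +85 mm along and within 40 mm across from the mat's middle; all released (all of step 4 and horizontal distance between pin and ear_hole below 0.008 m and angle between pin's own z axis and vertical below 0.15 rad and z of pin in the frame of ear_hole below -0.045 m and linear speed of each of pin, scoop below 0.02 m/s and x of scoop in the frame of mat between -0.035 and 0.085 m and y of scoop in the frame of mat between -0.04 and 0.04 m and height (world z) of scoop below 0.012 m and angle between scoop's own z axis and vertical below 0.1 rad); the robot touches nothing.
It fails at once if a finger touches a nugget (contact force between the fingers and nugget0 above 1 N or contact force between the fingers and nugget1 above 1 N or contact force between the fingers and nugget2 above 1 N or contact force between the fingers and nugget3 above 1 N or contact force between the fingers and nugget4 above 1 N).
It fails at once if a bystander is shifted by more than 3 cm (distance of any of dumbbell, grip_ring, exerciser, bottle, tape, chalk_block from where it was at the start of the episode above 0.03 m).
Of nugget0, nugget1, nugget2, nugget3, nugget4 only 3 to 5 are there at a start; the rules pass over those that are not, and their reading is None.
At some moment in a run one of scoop, nugget0, nugget1, nugget2, nugget3, nugget4 may be knocked a few centimetres aside while the robot is not near it.
It also fails if it takes over 210 s, if anything falls off the work surface, if the arm or the gripper's body presses on something with over 40 N, if the wrist force passes 120 N, or if a joint passes its speed limit or range.

ROBOT

A 6-joint arm with a two-finger parallel gripper is mounted at the origin on the work surface. World frame = base frame: x ahead of the robot, y to its left, z up, the work surface at z = 0. Lengths are in m, angles in rad, forces in N, time in s.
With the tool pointing down it reaches from about 0.35 to 0.725 m from the base axis. Payload 6 kg.
Tool frame: the origin (TCP) lies at the very end of the fingers, on their centre line; the grasp point (between the pads) lies 19 mm behind it; x points along the fingers, z is the direction in which the jaws open and shut, and the axes are right-handed (so a half turn about x gives the same grasp; the last joint's range is limited). The gripper opens to 85 mm and grips with 20 to 120 N. Pads are 22 mm wide; open, the fingers measure 114 mm over their backs; the gripper's body (76 mm by 85 mm) begins 54 mm behind the grasp point. The pads swing forward as they close: fully open they stand 13 mm farther back than shut.
Start: joints at [-0.922, 0.04, 0.085, 0, -1.615, -0.334], TCP at [0.186, -0.57, 0.231] pointing down, gripper open.
Joint ranges: [-2.56, 2.56], [-1.29, 2.01], [-1.08, 1.49], [-3.29, 1.98], [-2.81, -0.18], [-2.99, 2.99]. Speed limits (rad/s): [2.57, 2.57, 3.01, 3.14, 3.14, 3.14].

INTERFACE

Orientations are given as a rotation vector (axis times angle).
In Python, from bench import bot, viewer, models gives the robot as it stands.
- The arm moves only by the tool jog_arm, never from a script. Its argument "rows" is a list that holds one entry, the list of rows, each a list of 7 numbers: the turn, a rotation vector about the tool's x, y, z in rad, then the shift along the tool's x, y, z in mm, then the closure, from -1 (fully open) to 1 (shut), so that 0 is half open. A call has 1 to 10 rows; each row shifts and turns the pose as measured when the row begins, along the tool's axes as they then stand; what a row does not reach is not made up. A row lasts 1/8 s, in which the tool goes at most 62.5 mm and 10.7 degrees, less where a joint would pass 70% of its speed; a pose out of reach is approached as far as the arm can. A call with a gripper value outside its range is refused whole. The fingers move at their own pace and stop on an object; "squeeze" is the grip in N (left out, the last holds). Time passes only in rows, so rows that do not move let the fingers close. It gives the time, the measured TCP pose, the force and the opening at its end, in the units of the state.
- bot.get_obs(): the state, without advancing time (a new reading comes with each control period).
- viewer.grab_frame(name): name is "scene" or "side" or "wrist"; returns (picture, depth): 384x512x3 uint8, red, green, blue; 384x512 float32, m along the optical axis (not along the pixel's ray), 0 where there is no reading.
- viewer.camera_model(name): a dict with "intrinsics" (3x3 intrinsics, pixels), "k1" (the pictures are not rectified: a ray, as slopes to the right and down, at radius r is drawn at 1 + k1 r^2 times it, then the intrinsics apply), "cam_to_world" (4x4, takes a point from camera to world coordinates); the wrist camera has in their place "hand_eye" (4x4, takes a point from camera to tool coordinates, whose origin is the TCP and whose axes are the tool frame's). Camera axes: x right, y down, z forward; pixel columns grow to the right and rows downward; lengths in m; the calibration is good to about 2 mm. A picture is of the moment at which its call begins: read the wrist's pose just before it. camera_model takes no time and is no camera call.
- bot.close_job(): hands the job in, once; it reports no verdict.
Trained networks look in the newest picture that a camera, given by its name, has taken for a name from the list of things; names that differ only in an ending like _2 or _b are one class to them, and where a whole thing is asked for, a point or a joint stands for the part that bears it (a point fixed in the world has none). Each returns a list of dicts, best first, with "confidence" (0 to 1); they miss things now and then, are a little off and sometimes report something else, mostly with a low value. They report only what shows in the picture. A call takes as long as a camera call. They do not tell look-alikes from the thing itself.
- models.recognise(target, camera): "location" ([x, y, z] in m, in the coordinates of the camera as it stood for that picture, good to about 4 mm: the middle of the surface that is visible of it).
- models.outline_of(target, camera): "mask" (384x512 bool, what is visible of it).
The state is a dict: "time": time; "joints": joint angles; "joint_velocities": joint speeds; "joint_torque": joint torques, N m; "ee_pos": TCP position; "eef_rot": TCP orientation; "force": force on the tool from outside, world axes, zero at the start; "ft_torque": the same for the moment, N m; "finger_gap": finger opening in m.
Only numpy, scipy, OpenCV 4.12 (cv2) and the standard library are available. Lean on these libraries where they do the work, as an engineer would, in place of code of your own. Each camera call takes 0.05 s, during which the arm holds its last target.

## Working session

There is one attempt and no reset: what is moved stays moved. The work goes in short steps, Python scripts to look and compute and a tool call to move; the robot and the scene stay as the last step left them, time stands still between calls to the robot, and variables do not carry over. Pictures are saved under pics/ and viewed, and the job is handed in when it is done.

Besides the shell and the picture viewer there is one more tool, called by a JSON object that holds its "method" and its "body". jog_arm: Moves the arm, as the interface text tells. Its arguments: {"type":"object","properties":{"rows":{"type":"array"},"squeeze":{"type":"number"}},"required":["rows"]}

```bash
ls -la; mkdir -p pics
cat > h.py <<'E'
import numpy as np, cv2
from scipy.spatial.transform import Rotation as R
from bench import bot, viewer, models
def pix2cam(u,v,d,m):
    K=np.array(m["intrinsics"]);xd=(u-K[0,2])/K[0,0];yd=(v-K[1,2])/K[1,1]
    rd=np.hypot(xd,yd);r=rd
    for _ in range(20): r=rd/(1+m["k1"]*r*r)
    s=np.where(rd>0,r/np.maximum(rd,1e-12),1)
    return np.stack([xd*s*d,yd*s*d,d*np.ones_like(xd)],-1)
def T(name,obs=None):
    m=viewer.camera_model(name)
    if name=="wrist":
        o=obs or bot.get_obs();A=np.eye(4);A[:3,:3]=R.from_rotvec(o["eef_rot"]).as_matrix();A[:3,3]=o["ee_pos"]
        return A@np.array(m["hand_eye"])
    return np.array(m["cam_to_world"])
def towork(p,name,obs=None):
    t=T(name,obs);p=np.asarray(p);return p@t[:3,:3].T+t[:3,3]
def cloud(depth,name,obs=None):
    m=viewer.camera_model(name);v,u=np.mgrid[:depth.shape[0],:depth.shape[1]].astype(float)
    return towork(pix2cam(u,v,depth,m),name,obs)
def proj(pw,name,obs=None):
    m=viewer.camera_model(name);t=np.linalg.inv(T(name,obs));p=np.asarray(pw)@t[:3,:3].T+t[:3,3]
    x=p[...,0]/p[...,2];y=p[...,1]/p[...,2];f=1+m["k1"]*(x*x+y*y);K=np.array(m["intrinsics"])
    return np.stack([x*f*K[0,0]+K[0,2],y*f*K[1,1]+K[1,2]],-1)
def grab(name,fn=None):
    o=bot.get_obs();p,d=viewer.grab_frame(name)
    if fn: cv2.imwrite("pics/"+fn+".png",cv2.cvtColor(p,cv2.COLOR_RGB2BGR))
    np.savez("/tmp/last_%s.npz"%name,p=p,d=d,pos=o["ee_pos"],rot=o["eef_rot"])
    return p,d,o
E
python3 - <<'E'
from h import *
for n in ["scene","side","wrist"]:
    p,d,o=grab(n,n+"0")
    if n!="wrist": print(n,T(n).round(3).tolist())
    else: print(np.array(viewer.camera_model(n)["hand_eye"]).round(3).tolist())
print({k:np.round(v,3).tolist() for k,v in o.items()})
E
```

```text
total 12
drwxr-xr-x  3 agent agent 4096 Dec  7 15:34 .
drwxr-xr-x 23 root  root  4096 Dec  7 15:34 ..
drwxr-xr-x  2 agent agent 4096 Dec  7 15:34 pics
scene [[-0.236, 0.545, -0.805, 1.456], [0.971, 0.15, -0.184, 0.292], [0.021, -0.825, -0.564, 0.72], [0.0, 0.0, 0.0, 1.0]]
side [[-0.745, -0.533, 0.401, 0.042], [-0.666, 0.579, -0.47, 0.708], [0.018, -0.617, -0.787, 1.119], [0.0, 0.0, 0.0, 1.0]]
[[-0.001, -0.274, 0.962, -0.143], [0.0, -0.962, -0.274, 0.07], [1.0, -0.0, 0.001, -0.0], [0.0, 0.0, 0.0, 1.0]]
{'time': 0.1, 'joints': [-0.922, 0.041, 0.084, -0.0, -1.615, -0.334], 'joint_velocities': [-0.001, -0.0, 0.001, 0.002, -0.001, -0.001], 'joint_torque': [-0.005, -36.935, 34.828, 6.952, -0.005, 0.0], 'ee_pos': [0.186, -0.57, 0.23], 'eef_rot': [-1.436, 1.043, 1.438], 'force': [-0.252, -0.542, 0.424], 'ft_torque': [-0.01, 0.024, -0.039], 'finger_gap': 0.086}
```

View pics/scene0.png

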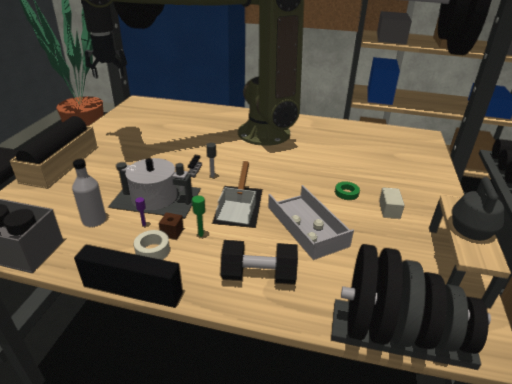

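View pics/side0.png

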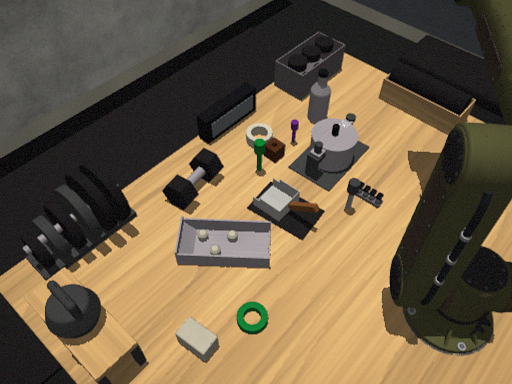

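View pics/wrist0.png

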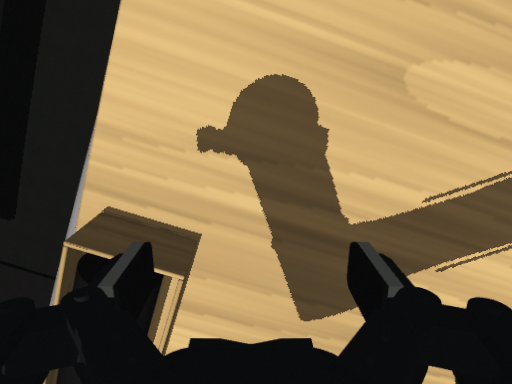

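Run:
```python
from h import *
z=np.load("/tmp/last_scene.npz");p=z["p"][:,:,::-1];cv2.imwrite("pics/c1.png",cv2.resize(p[130:270,70:340],None,fx=2.9,fy=2.9,interpolation=cv2.INTER_CUBIC))
z=np.load("/tmp/last_side.npz");p=z["p"][:,:,::-1];cv2.imwrite("pics/c2.png",cv2.resize(p[80:280,160:410],None,fx=3,fy=3,interpolation=cv2.INTER_CUBIC))
t=["tray_floor","nugget0","scoop","scoop_grip","mat","pot_floor","lid","lid_knob","lid_hole","ear_hole","holder","pin","dumbbell","grip_ring","exerciser","bottle","tape","chalk_block"]
for c in ["scene","side"]:
    for n in t:
        try:
            for r in models.recognise(n,c)[:6]:
                l=r["location"];w=towork(l,c);print(c,n,round(r["confidence"],2),w.round(3),proj(w,c).round(0))
        except Exception as e: print(c,n,e)
```

```text
scene tray_floor 0.86 [0.578 0.262 0.02 ] [310. 224.]
scene tray_floor 0.68 [0.805 0.163 0.062] [259. 262.]
scene nugget0 0.56 [0.577 0.285 0.026] [319. 223.]
scene nugget0 0.49 [0.572 0.221 0.027] [297. 218.]
scene scoop 0.64 [0.525 0.032 0.017] [238. 202.]
scene scoop_grip 0.95 [0.528 0.03  0.01 ] [237. 204.]
scene mat 0.8 [0.57  0.074 0.009] [247. 215.]
scene mat 0.74 [ 0.713 -0.105  0.043] [171. 225.]
scene pot_floor 0.6 [ 0.581 -0.203  0.066] [157. 187.]
scene lid 0.97 [ 0.563 -0.236  0.105] [149. 171.]
scene lid_knob 0.93 [ 0.562 -0.231  0.102] [150. 172.]
scene lid_hole 0.92 [ 0.559 -0.232  0.098] [151. 173.]
scene lid_hole 0.16 [0.808 0.16  0.064] [258. 262.]
scene ear_hole 0.68 [ 0.581 -0.209  0.07 ] [156. 185.]
scene holder 0.85 [ 0.71  -0.102  0.043] [172. 225.]
scene holder 0.45 [ 0.549 -0.139  0.117] [180. 170.]
scene pin 0.87 [ 0.696 -0.028  0.1  ] [198. 209.]
scene pin 0.52 [ 0.397 -0.098  0.096] [210. 154.]
scene pin 0.5 [ 0.691 -0.198  0.073] [142. 206.]
scene dumbbell 0.59 [0.807 0.163 0.064] [259. 262.]
scene grip_ring 0.83 [0.375 0.36  0.021] [348. 190.]
scene gri
[... 1396 characters left out ...]
.57 [ 0.54  -0.134  0.128] [319. 148.]
side pin 0.53 [ 0.679 -0.023  0.105] [260. 150.]
side pin 0.51 [ 0.692 -0.335  0.107] [318.  98.]
side pin 0.49 [ 0.682 -0.202  0.077] [295. 126.]
side pin 0.27 [ 0.547 -0.228  0.111] [335. 135.]
side dumbbell 0.77 [0.77  0.172 0.068] [193. 179.]
side grip_ring 0.56 [0.358 0.359 0.019] [253. 317.]
side grip_ring 0.15 [0.41  0.497 0.054] [197. 338.]
side exerciser 0.85 [ 0.349 -0.167  0.017] [371. 198.]
side bottle 0.7 [ 0.69  -0.337  0.11 ] [319.  98.]
side bottle 0.54 [ 0.548 -0.23   0.104] [334. 136.]
side bottle 0.48 [0.36  0.362 0.019] [251. 318.]
side tape 0.65 [ 0.787 -0.136  0.039] [258. 130.]
side chalk_block 0.76 [0.408 0.495 0.054] [198. 338.]
```

View pics/c1.png

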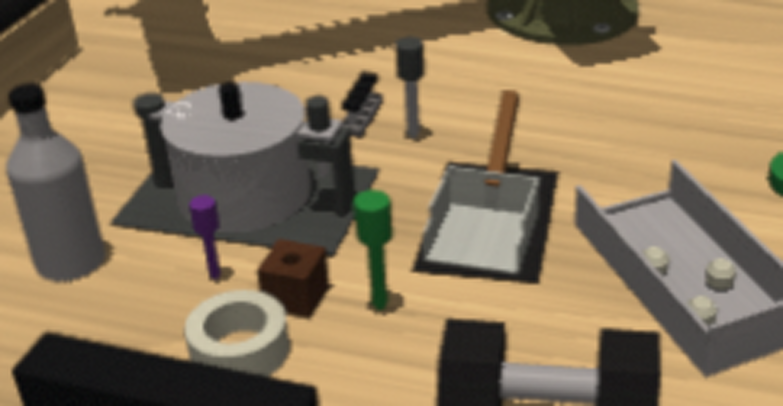

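View pics/c2.png

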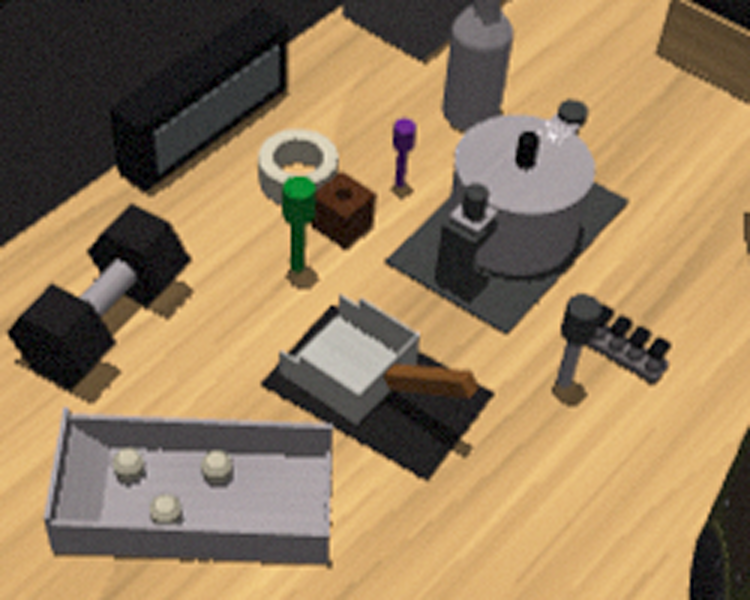

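```bash
cat >> h.py <<'E'
def pose():
    o=bot.get_obs();return np.array(o["ee_pos"]),R.from_rotvec(o["eef_rot"])
def mkrot(x,z):
    x=np.array(x,float);x/=np.linalg.norm(x);z=np.array(z,float);z-=x*(z@x);z/=np.linalg.norm(z)
    return R.from_matrix(np.column_stack([x,np.cross(z,x),z]))
def plan(tp,tr=None,n=None,frm=None,smax=50,amax=8):
    p,r=frm or pose();tr=tr or r
    rel=(r.inv()*tr).as_rotvec();
    k=max(int(np.ceil(np.linalg.norm(tp-p)*1000/smax)),int(np.ceil(np.degrees(np.linalg.norm(rel))/amax)),1)
    n=n or k
    print("dist mm",(np.linalg.norm(tp-p)*1000).round(1),"deg",np.degrees(np.linalg.norm(rel)).round(1),"rows",n)
    w=rel/n
    step=(tp-p)/n*1000
    for i in range(n):
        ri=r*R.from_rotvec(w*i);s=ri.inv().apply(step)
        print([round(float(a),4) for a in w]+[round(float(a),1) for a in s])
def st():
    o=bot.get_obs();r=R.from_rotvec(o["eef_rot"]).as_matrix()
    print("t",round(o["time"],2),"p",np.round(o["ee_pos"],4),"X",r[:,0].round(3),"Z",r[:,2].round(3),"gap",round(o["finger_gap"],4),"F",np.round(o["force"],1),"j",np.round(o["joints"],2))
E
python3 - <<'E'
from h import *
st()
def fitc(P):
    A=np.c_[2*P[:,:2],np.ones(len(P))];s=np.linalg.lstsq(A,(P[:,:2]**2).sum(1),rcond=None)[0]
    return s[:2],np.sqrt(s[2]+s[:2]@s[:2])
for c in ["scene","side"]:
    z=np.load(f"/tmp/last_{c}.npz");W=cloud(z["d"],c);P=W.reshape(-1,3);ok=z["d"].reshape(-1)>0
    # table height check
    t=P[ok&(abs(P[:,2])<.02)];print(c,"table z med",np.median(t[:,2]).round(4))
    m=ok&(P[:,2]>.095)&(P[:,2]<.112)&(np.hypot(P[:,0]-.555,P[:,1]+.23)<.11);L=P[m]
    print("lid z",np.median(L[:,2]).round(4),"mean",L.mean(0).round(4),"ext",L.min(0).round(3),L.max(0).round(3), len(L))
    hull=cv2.convexHull(L[:,:2].astype(np.float32));(cx,cy),rad=cv2.minEnclosingCircle(hull);print("circ",cx,cy,rad)
    for nm,x,y,rr,zl,zh in [("pin",.54,-.134,.035,.115,.16),("knob",.555,-.23,.04,.115,.16),("hinge",.56,-.325,.05,.108,.16),("big",.39,-.095,.04,.05,.2),("holder",.70,-.103,.045,.04,.06)]:
        q=P[ok&(np.hypot(P[:,0]-x,P[:,1]-y)<rr)&(P[:,2]>zl)&(P[:,2]<zh)]
        if len(q): print(nm,len(q),q.mean(0).round(3),q.min(0).round(3),q.max(0).round(3))
    q=P[ok&(P[:,2]>.03)&(P[:,2]<.07)&(abs(P[:,0]-.57)<.22)&(P[:,1]>.12)&(P[:,1]<.42)]
    print("tray",cv2.minAreaRect(q[:,:2].astype(np.float32)),q[:,2].max())
    q=P[ok&(P[:,2]>.03)&(P[:,2]<.3)&(abs(P[:,0]-.35)<.25)&(P[:,1]<-.3)]
    H,xe,ye=np.histogram2d(q[:,0],q[:,1],bins=[np.arange(.1,.65,.05),np.arange(-.8,-.25,.05)])
    print(H.astype(int))
E
```

```text
t 1.95 p [ 0.1858 -0.5705  0.2313] X [-0.  0. -1.] Z [-0.31   0.951  0.   ] gap 0.0855 F [0.1 0.5 0.4] j [-0.92  0.04  0.08 -0.   -1.62 -0.33]
scene table z med 0.0004
lid z 0.1044 mean [ 0.5631 -0.2282  0.1041] ext [ 0.477 -0.338  0.095] [ 0.63  -0.12   0.112] 1152
circ 0.5599703788757324 -0.22959518432617188 0.10939940810203552
pin 63 [ 0.554 -0.139  0.129] [ 0.54  -0.15   0.116] [ 0.562 -0.13   0.138]
knob 79 [ 0.558 -0.233  0.131] [ 0.545 -0.245  0.115] [ 0.566 -0.223  0.144]
hinge 58 [ 0.561 -0.33   0.112] [ 0.542 -0.35   0.108] [ 0.577 -0.314  0.115]
big 182 [ 0.395 -0.096  0.101] [ 0.373 -0.113  0.05 ] [ 0.407 -0.082  0.13 ]
holder 268 [ 0.7   -0.111  0.049] [ 0.667 -0.139  0.04 ] [ 0.723 -0.086  0.054]
tray ((0.6259697675704956, 0.1838347464799881), (0.2661583125591278, 0.3041076064109802), 40.0499153137207) 0.06240749968989545
[[  0   0   0   0   0   0   0   0   0   0]
 [  0   0   0  15   0  85   5   0   0   0]
 [  0   0   0  82   0   0   0   0   0   0]
 [  0   0   0   3   0   0   0   0   0   0]
 [  0   0  31 232  28   0   0   0   0   0]
 [  0   0  40 276  34   0   0   0   0
[... 613 characters left out ...]
-0.092  0.108] [ 0.368 -0.114  0.051] [ 0.4   -0.079  0.133]
holder 198 [ 0.692 -0.112  0.049] [ 0.667 -0.139  0.04 ] [ 0.74  -0.086  0.055]
tray ((0.638581395149231, 0.19757774472236633), (0.29990580677986145, 0.3068241775035858), 39.69636154174805) 0.0699027925449256
[[  0   0   0   0   0   0   0   0   0   0]
 [  0   0   0   0   0   0   0   0   0   0]
 [  0   0   0   0   0   0   0   0   0   0]
 [  0  13  42  37   0   0   0   0   0   0]
 [  0  18 117 397  81   0   0   0   0   0]
 [  0   0  69 413  76   0   0   0   0   0]
 [  0   0  71 383  89   0   0   0   0   0]
 [  0   0  70 375  67   0   0   0   0   0]
 [  0   0  64 376  69   0   0   0   0  51]
 [  0   0  46 314  66   0   0   0   0  79]]
```

Run:
```python
from h import *
plan(np.array([.56,-.19,.30]),mkrot([0,0,-1],[-1,0,0]))
```

```text
dist mm 538.1 deg 72.0 rows 11
[-0.1142, 0.0, 0.0, -6.2, -43.1, 22.4]
[-0.1142, 0.0, 0.0, -6.2, -45.3, 17.3]
[-0.1142, 0.0, 0.0, -6.2, -47.0, 12.0]
[-0.1142, 0.0, 0.0, -6.2, -48.1, 6.6]
[-0.1142, 0.0, 0.0, -6.2, -48.5, 1.1]
[-0.1142, 0.0, 0.0, -6.2, -48.3, -4.5]
[-0.1142, 0.0, 0.0, -6.2, -47.5, -9.9]
[-0.1142, 0.0, 0.0, -6.2, -46.0, -15.3]
[-0.1142, 0.0, 0.0, -6.2, -44.0, -20.4]
[-0.1142, 0.0, 0.0, -6.2, -41.4, -25.3]
[-0.1142, 0.0, 0.0, -6.2, -38.2, -29.9]
```

{"method": "jog_arm", "body": {"rows": [[[-0.1142,0,0,-6,-43,22,-1],[-0.1142,0,0,-6,-45,17,-1],[-0.1142,0,0,-6,-47,12,-1],[-0.1142,0,0,-6,-48,7,-1],[-0.1142,0,0,-6,-48,1,-1],[-0.1142,0,0,-6,-48,-4,-1],[-0.1142,0,0,-6,-47,-10,-1],[-0.1142,0,0,-6,-46,-15,-1],[-0.1142,0,0,-6,-44,-20,-1],[-0.1142,0,0,-6,-41,-25,-1]]], "squeeze": 60}}

```text
time: 3.2
ee_pos: [0.5259, -0.2118, 0.2933]
eef_rot: [-2.181, 0.089, 2.177]
force: [0.7, -1.4, -0.1]
finger_gap: 0.0851
```

Run:
```python
from h import *
st()
plan(np.array([.56,-.19,.30]),mkrot([0,0,-1],[-1,0,0]))
```

```text
t 3.2 p [ 0.5259 -0.2118  0.2933] X [ 0.002  0.001 -1.   ] Z [-0.997  0.082 -0.001] gap 0.0851 F [ 0.7 -1.4 -0.1] j [-0.03 -0.03  0.12 -0.   -1.73 -0.05]
dist mm 41.0 deg 4.7 rows 1
[-0.0824, -0.0015, 0.0007, -6.7, -24.6, -32.2]
```

{"method": "jog_arm", "body": {"rows": [[[-0.082,0,0,-7,-25,-32,-1],[0,0,0,0,0,0,-1]]]}}

```text
time: 3.45
ee_pos: [0.5625, -0.1859, 0.3001]
eef_rot: [2.219, 0.01, -2.217]
force: [0.1, -1.2, -0.4]
finger_gap: 0.0849
```

Run:
```python
from h import *
st()
p,d,o=grab("wrist","w1")
big=cv2.resize(p[:,:,::-1],(768,576));cv2.imwrite("pics/w1b.png",big)
for n in ["pin","lid_knob","holder","lid","nugget0"]:
    for r in models.recognise(n,"wrist")[:5]:
        w=towork(r["location"],"wrist",o);print(n,round(r["confidence"],2),w.round(4),proj(w,"wrist",o).round(0))
```

```text
t 3.45 p [ 0.5625 -0.1859  0.3001] X [ 0.001  0.001 -1.   ] Z [-1.    -0.008 -0.001] gap 0.0849 F [ 0.1 -1.2 -0.4] j [ 0.02  0.04  0.21 -0.   -1.74 -0.01]
pin 0.81 [ 0.6779 -0.0308  0.0926] [155. 286.]
pin 0.79 [ 0.683  -0.2066  0.0936] [137. 142.]
pin 0.69 [ 0.3907 -0.1046  0.1153] [407. 240.]
pin 0.59 [ 0.5476 -0.1481  0.1385] [265. 209.]
pin 0.21 [ 0.5521 -0.2431  0.101 ] [261. 108.]
lid_knob 0.97 [ 0.5544 -0.2408  0.1062] [259. 110.]
lid_knob 0.17 [0.8116 0.1122 0.0894] [ 68. 374.]
holder 0.65 [ 0.6907 -0.1192  0.0526] [148. 207.]
holder 0.42 [ 0.5573 -0.2462  0.1022] [256. 105.]
holder 0.4 [ 0.7751 -0.1365  0.0396] [ 85. 190.]
lid 0.66 [ 0.5497 -0.2431  0.1019] [264. 108.]
```

View pics/w1b.png

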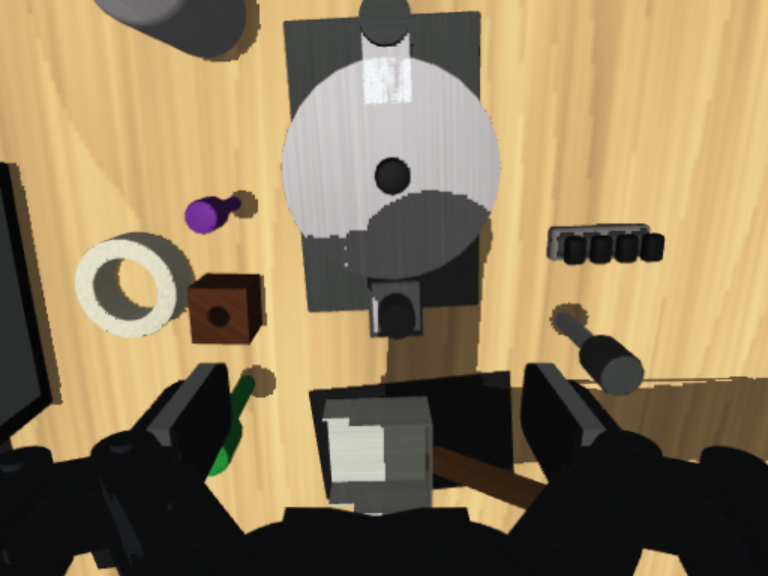

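```bash
cat >> h.py <<'E'
def last(c):
    z=np.load(f"/tmp/last_{c}.npz");o={"ee_pos":z["pos"],"eef_rot":z["rot"]};W=cloud(z["d"],c,o);W[z["d"]<=0]=np.nan
    return z["p"],z["d"],o,W
E
python3 - <<'E'
from h import *
p,d,o,W=last("wrist")
def reg(nm,x,y,rr,zl,zh):
    q=W[(np.hypot(W[...,0]-x,W[...,1]-y)<rr)&(W[...,2]>zl)&(W[...,2]<zh)]
    if len(q)==0: print(nm,0);return
    q2=q[:,:2].astype(np.float32);c=cv2.minEnclosingCircle(q2);print(nm,len(q),"mean",q.mean(0).round(4),"z",np.median(q[:,2]).round(4),"circ",np.round(c[0],4),round(c[1],4),"rect",[np.round(a,4) for a in cv2.minAreaRect(q2)])
    return q
reg("pintop",.549,-.14,.03,.130,.15)
reg("knobtop",.553,-.235,.03,.133,.15)
reg("knobtop",.553,-.235,.03,.11,.15)
reg("lid",.553,-.235,.09,.1,.109)
reg("hold",.69,-.115,.045,.045,.056)
reg("tab",.549,-.13,.04,.1,.109)
reg("bigtop",.39,-.1,.04,.115,.14)
# table
q=W[(abs(W[...,2])<.01)];print(np.median(q[:,2]))
# hole in holder: dark px in red
hsv=cv2.cvtColor(p,cv2.COLOR_RGB2HSV)
u0,v0=145,211
g=p[195:228,128:175].sum(2);print(g[::2,::2])
E
```

```text
pintop 467 mean [ 0.5482 -0.1427  0.1356] z 0.1358 circ [ 0.5478 -0.1418] 0.0123 rect [array([ 0.5482, -0.1419]), array([0.023 , 0.0241]), np.float64(1.0372)]
knobtop 454 mean [ 0.553  -0.2356  0.1409] z 0.141 circ [ 0.5529 -0.2353] 0.011 rect [array([ 0.5529, -0.2353]), array([0.0208, 0.0212]), np.float64(19.7033)]
knobtop 467 mean [ 0.5531 -0.2359  0.1404] z 0.141 circ [ 0.5527 -0.2354] 0.011 rect [array([ 0.5529, -0.2354]), array([0.0208, 0.0212]), np.float64(18.9507)]
lid 17136 mean [ 0.5533 -0.2388  0.1042] z 0.1042 circ [ 0.553 -0.235] 0.0901 rect [array([ 0.5536, -0.2353]), array([0.1478, 0.1476]), np.float64(49.0122)]
hold 1385 mean [ 0.6946 -0.1145  0.0499] z 0.0501 circ [ 0.6956 -0.1136] 0.035 rect [array([ 0.6953, -0.1138]), array([0.051 , 0.0502]), np.float64(89.306)]
tab 658 mean [ 0.5484 -0.1525  0.1041] z 0.1041 circ [ 0.5477 -0.145 ] 0.028 rect [array([ 0.5484, -0.1464]), array([0.0352, 0.0469]), np.float64(3.3138)]
bigtop 832 mean [ 0.3894 -0.1002  0.1255] z 0.1268 circ [ 0.387 -0.098] 0.0169 rect [array([ 0.3878, -0.0982]), array([0.032 , 0.0322]), np.float64(19.441
[... 1044 characters left out ...]
30 135 139 144 147 108  52  52  54  50  52 137 160 158 148 145 149
  154  53  50  49  50  56]
 [134 137 136 133 133 141 145 127  80  74  95 124 138 149 157 160 153 148
  150  54  47  47  50 460]
 [136 135 135 136 133 133 136 144 144 146 146 143 135 137 141 151 162 158
  149  55  49  49 130 567]
 [129 134 135 133 138 137 133 135 138 149 148 145 140 138 137 139 147 156
  162  55  44  47 533 564]
 [130 127 127 134 136 134 139 133 134 136 146 148 149 143 143 135 135 139
  149  57  50 364 574 564]
 [140 132 128 123 128 135 135 136 140 133 134 138 143 150 144 144 140 136
  136  52 122 573 573 564]
 [188 139 137 133 126 127 135 133 138 139 137 130 137 140 148 149 147 142
  133  66 492 571 576 563]]
```

Run:
```python
from h import *
D=mkrot([0,0,-1],[-1,0,0])
plan(np.array([.548,-.141,.15]),D,n=4)
```

```text
dist mm 159.1 deg 0.2 rows 4
[0.0007, -0.0007, 0.0001, 37.8, -11.9, 3.2]
[0.0007, -0.0007, 0.0001, 37.8, -11.9, 3.1]
[0.0007, -0.0007, 0.0001, 37.8, -11.9, 3.1]
[0.0007, -0.0007, 0.0001, 37.8, -11.9, 3.1]
```

{"method": "jog_arm", "body": {"rows": [[[0,0,0,38,-11.5,3.5,-1],[0,0,0,38,-11.5,3.5,-1],[0,0,0,38,-11,3.5,-1],[0,0,0,36,-11,3.5,-1],[0,0,0,0,0,0,-1]]]}}

```text
time: 4.38
ee_pos: [0.5443, -0.1462, 0.1493]
eef_rot: [-2.228, 0.005, 2.211]
force: [-0.6, -0.1, 0.6]
finger_gap: 0.0854
```

Run:
```python
from h import *
st()
D=mkrot([0,0,-1],[-1,0,0])
plan(np.array([.548,-.141,.109]),D,n=2)
p,d,o=grab("wrist","w2")
```

```text
t 4.38 p [ 0.5443 -0.1462  0.1493] X [ 0.008  0.    -1.   ] Z [-1.     0.004 -0.008] gap 0.0854 F [-0.6 -0.1  0.6] j [ 0.09 -0.06 -0.16  0.   -1.46 -0.1 ]
dist mm 40.8 deg 0.5 rows 2
[-0.0022, -0.0038, 0.0, 20.2, -2.6, -1.7]
[-0.0022, -0.0038, 0.0, 20.2, -2.6, -1.8]
```

View pics/w2.png

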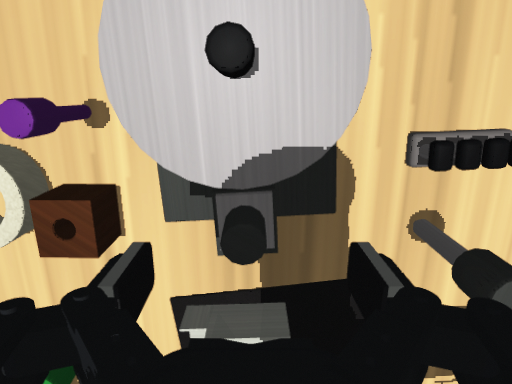

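Run:
```python
from h import *
p,d,o,W=last("wrist")
def reg(nm,x,y,rr,zl,zh):
    q=W[(np.hypot(W[...,0]-x,W[...,1]-y)<rr)&(W[...,2]>zl)&(W[...,2]<zh)]
    q2=q[:,:2].astype(np.float32);c=cv2.minEnclosingCircle(q2);print(nm,len(q),"z",np.median(q[:,2]).round(4),"circ",np.round(c[0],4),round(c[1],4),"rect",[np.round(a,4) for a in cv2.minAreaRect(q2)])
reg("pintop",.549,-.14,.03,.134,.15)
reg("knobtop",.553,-.235,.03,.138,.15)
reg("hold",.69,-.115,.045,.047,.056)
# holder hole: intersect dark centroid with z=.05
g=p[215:245,45:85].sum(2)<75
v,u=np.nonzero(g);v=v.mean()+215;u=u.mean()+45;print(u,v,g.sum())
m=viewer.camera_model("wrist");a=towork(pix2cam(np.array(u),np.array(v),1.,m),"wrist",o);t=T("wrist",o)[:3,3]
print("hole",t+(a-t)*(.05-t[2])/(a-t)[2])
```

```text
pintop 1512 z 0.136 circ [ 0.5483 -0.1414] 0.0124 rect [array([ 0.5482, -0.1416]), array([0.0234, 0.0238]), np.float64(34.5124)]
knobtop 2007 z 0.1409 circ [ 0.5532 -0.2357] 0.011 rect [array([ 0.5532, -0.2358]), array([0.0211, 0.0212]), np.float64(47.4131)]
hold 3307 z 0.0501 circ [ 0.6953 -0.1135] 0.0354 rect [array([ 0.6957, -0.1131]), array([0.0513, 0.051 ]), np.float64(89.3257)]
64.14925373134328 228.6179104477612 335
hole [ 0.69535806 -0.11359424  0.05      ]
```

{"method": "jog_arm", "body": {"rows": [[[0,-0.004,0,20.5,-2.5,-2,-1],[0,-0.004,0,20.5,-2.5,-2,-1],[0,0,0,0,0,0,0.3],[0,0,0,0,0,0,1],[0,0,0,0,0,0,1],[0,0,0,0,0,0,1]]], "squeeze": 60}}

```text
time: 5.18
ee_pos: [0.5518, -0.144, 0.1155]
eef_rot: [-2.229, 0.01, 2.211]
force: [-5.5, 1.1, 3.3]
finger_gap: 0.0229
```

Run:
```python
from h import *
st()
```

```text
t 5.17 p [ 0.5518 -0.144   0.1155] X [ 0.008 -0.003 -1.   ] Z [-1.     0.006 -0.008] gap 0.0229 F [-5.5  1.1  3.3] j [ 0.1  -0.03 -0.2   0.   -1.39 -0.11]
```

{"method": "jog_arm", "body": {"rows": [[[0,0,0,0,0,0,0.2],[0,-0.008,0,4,-1.5,2,0.2],[0,0,0,3.5,-1,1.5,0.2],[0,0,0,0,0,0,0.2],[0,0,0,0,0,0,0.2]]], "squeeze": 60}}

```text
time: 5.8
ee_pos: [0.5488, -0.1413, 0.1083]
eef_rot: [-2.222, 0.01, 2.217]
force: [0.0, 0.3, -0.0]
finger_gap: 0.0342
```

Run:
```python
from h import *
st()
```

```text
t 5.8 p [ 0.5488 -0.1413  0.1083] X [ 0.002 -0.003 -1.   ] Z [-1.     0.006 -0.002] gap 0.0342 F [ 0.   0.3 -0. ] j [ 0.1  -0.03 -0.21  0.   -1.39 -0.11]
```

{"method": "jog_arm", "body": {"rows": [[[0,0,0,0,0,0,1],[0,0,0,0,0,0,1],[0,0,0,0,0,0,1]]], "squeeze": 60}}

```text
time: 6.18
ee_pos: [0.549, -0.1413, 0.1086]
eef_rot: [-2.223, 0.01, 2.217]
force: [-0.2, 0.3, 0.4]
finger_gap: 0.0235
```

Run:
```python
from h import *
st()
```

```text
t 6.17 p [ 0.549  -0.1413  0.1086] X [ 0.003 -0.003 -1.   ] Z [-1.     0.006 -0.003] gap 0.0235 F [-0.2  0.3  0.4] j [ 0.1  -0.03 -0.21  0.   -1.39 -0.11]
```

{"method": "jog_arm", "body": {"rows": [[[0,0,0,-20,0,0,1],[0,0,0,-30,0,0,1],[0,0,0,-30,0,0,1],[0,0,0,-30,0,0,1],[0,0,0,0,0,0,1]]]}}

```text
time: 6.8
ee_pos: [0.5488, -0.1417, 0.2282]
eef_rot: [-2.228, 0.012, 2.213]
force: [-0.1, 0.3, -0.5]
finger_gap: 0.0231
```

Run:
```python
from h import *
st()
plan(np.array([.549+.147,-.1413+.028,.17]),mkrot([0,0,-1],[-1,0,0]),n=5)
```

```text
t 6.8 p [ 0.5488 -0.1417  0.2282] X [ 0.006 -0.005 -1.   ] Z [-1.     0.006 -0.006] gap 0.0231 F [-0.1  0.3 -0.5] j [ 0.1  -0.06 -0.02  0.01 -1.6  -0.11]
dist mm 160.8 deg 0.6 rows 5
[-0.0013, -0.0013, -0.0009, 11.8, -5.9, -29.3]
[-0.0013, -0.0013, -0.0009, 11.8, -5.9, -29.4]
[-0.0013, -0.0013, -0.0009, 11.7, -5.8, -29.4]
[-0.0013, -0.0013, -0.0009, 11.7, -5.8, -29.4]
[-0.0013, -0.0013, -0.0009, 11.7, -5.7, -29.4]
```

{"method": "jog_arm", "body": {"rows": [[[0,-0.002,0,4,-6,-29,1],[0,-0.002,0,8,-6,-30,1],[0,-0.002,0,14,-6,-30,1],[0,0,-0.004,16,-6,-30,1],[0,0,0,16,-5,-30,1],[0,0,0,0,0,0,1]]]}}

```text
time: 7.55
ee_pos: [0.702, -0.1129, 0.1707]
eef_rot: [-2.219, 0.007, 2.217]
force: [0.0, -0.5, -1.9]
finger_gap: 0.0232
```

Run:
```python
from h import *
st()
plan(np.array([.549+.147,-.1413+.028,.13]),mkrot([0,0,-1],[-1,0,0]),n=1)
p,d,o=grab("wrist","w3")
grab("side","s3")
z=cv2.imread("pics/s3.png");cv2.imwrite("pics/s3c.png",cv2.resize(z[90:190,210:340],None,fx=5,fy=5,interpolation=cv2.INTER_CUBIC))
```

```text
t 7.55 p [ 0.702  -0.1129  0.1707] X [ 0.001  0.    -1.   ] Z [-1.     0.007 -0.001] gap 0.0232 F [ 0.  -0.5 -1.9] j [ 0.12  0.34  0.31 -0.   -1.54 -0.13]
dist mm 41.1 deg 0.4 rows 1
[-0.0067, -0.0008, 0.0004, 40.7, 0.4, 6.0]
```

View pics/w3.png

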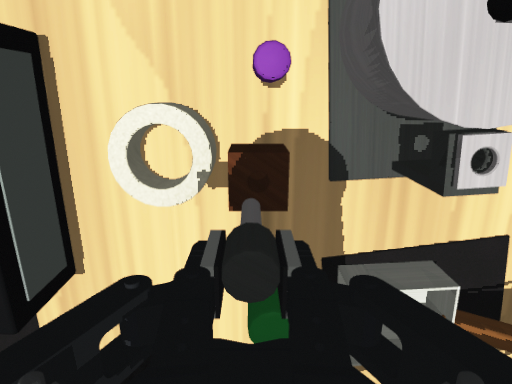

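View pics/s3c.png

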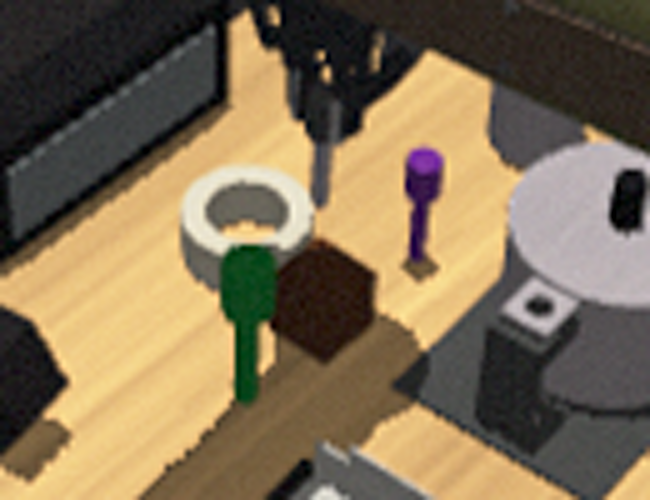

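{"method": "jog_arm", "body": {"rows": [[[-0.007,0,0,20,0,3,1],[0,0,0,18,0,3,1],[0,0,0,0,0,0,1]]]}}

```text
time: 8.02
ee_pos: [0.6953, -0.1145, 0.1398]
eef_rot: [2.234, -0.001, -2.209]
force: [-0.1, 0.2, -0.2]
finger_gap: 0.0234
```

Run:
```python
from h import *
st()
plan(np.array([.549+.147,-.1413+.028,.125]),mkrot([0,0,-1],[-1,0,0]),n=1)
```

```text
t 8.03 p [ 0.6953 -0.1145  0.1398] X [ 0.011 -0.001 -1.   ] Z [-1.     0.001 -0.011] gap 0.0234 F [-0.1  0.2 -0.2] j [ 0.12  0.31  0.23  0.   -1.47 -0.12]
dist mm 14.8 deg 0.6 rows 1
[-0.0005, -0.011, -0.0008, 14.8, -1.2, -0.5]
```

{"method": "jog_arm", "body": {"rows": [[[0,-0.008,0,12,-1,-0.5,1],[0,0,0,12,0,0,1],[0,0,0,12,0,0,1],[0,0,0,0,0,0,1]]]}}

```text
time: 8.52
ee_pos: [0.6964, -0.1137, 0.1031]
eef_rot: [2.226, -0.002, -2.216]
force: [0.1, 0.3, -0.6]
finger_gap: 0.0235
```

Run:
```python
from h import *
st()
grab("wrist","w4");grab("side","s4")
z=cv2.imread("pics/s4.png");z=cv2.resize(z[90:190,210:340],None,fx=4,fy=4,interpolation=cv2.INTER_CUBIC);cv2.imwrite("pics/s4c.png",z)
```

```text
t 8.53 p [ 0.6964 -0.1137  0.1031] X [ 0.005 -0.001 -1.   ] Z [-1.     0.001 -0.005] gap 0.0235 F [ 0.1  0.3 -0.6] j [ 0.12  0.33  0.18  0.   -1.42 -0.12]
```

View pics/s4c.png

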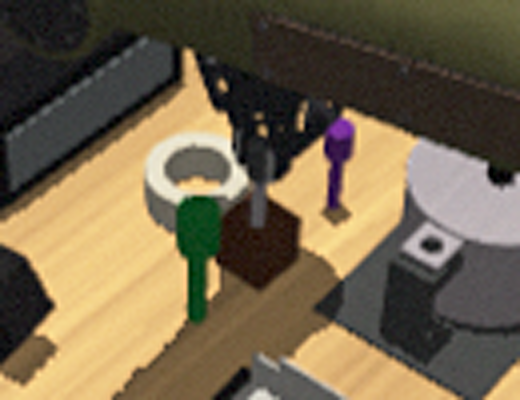

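Tip is in the hole (tip z ≈ 0.037, no contact force). Lower the rest.

{"method": "jog_arm", "body": {"rows": [[[0,-0.003,0,10,0,0,1],[0,0,0,10,0,0,1],[0,0,0,7,0,0,1],[0,0,0,2,0,0,1],[0,0,0,0,0,0,1]]]}}

```text
time: 9.25
ee_pos: [0.6976, -0.1139, 0.0745]
eef_rot: [2.226, -0.002, -2.216]
force: [0.3, 0.6, 0.3]
finger_gap: 0.0233
```

Run:
```python
from h import *
st()
```

```text
t 9.25 p [ 0.6976 -0.1139  0.0745] X [ 0.005 -0.002 -1.   ] Z [-1.     0.001 -0.005] gap 0.0233 F [0.3 0.6 0.3] j [ 0.12  0.35  0.15  0.   -1.37 -0.12]
```

{"method": "jog_arm", "body": {"rows": [[[0,0,0,0,0,0,0.3],[0,0,0,0,0,0,0],[0,0,0,0,0,0,-0.2],[0,0,0,-15,0,0,-0.2],[0,0,0,-40,0,0,-0.2],[0,0,0,-50,0,0,-0.2],[0,0,0,-20,0,0,-0.2]]]}}

```text
time: 10.12
ee_pos: [0.6967, -0.1142, 0.2067]
eef_rot: [2.227, -0.004, -2.214]
force: [0.3, 0.9, 0.3]
finger_gap: 0.0511
```

Run:
```python
from h import *
st()
p,d,o=grab("wrist","w5")
_,_,_,W=last("wrist")
q=W[(np.hypot(W[...,0]-.696,W[...,1]+.114)<.03)&(W[...,2]>.09)&(W[...,2]<.12)]
print(len(q),np.median(q[:,2]),cv2.minEnclosingCircle(q[:,:2].astype(np.float32)))
```

```text
t 10.12 p [ 0.6967 -0.1142  0.2067] X [ 0.006 -0.003 -1.   ] Z [-1.     0.001 -0.006] gap 0.0511 F [0.3 0.9 0.3] j [ 0.12  0.32  0.35  0.   -1.6  -0.12]
760 0.09884179997108403 ((0.6975694298744202, -0.11430629342794418), 0.012496521696448326)
```

View pics/w5.png

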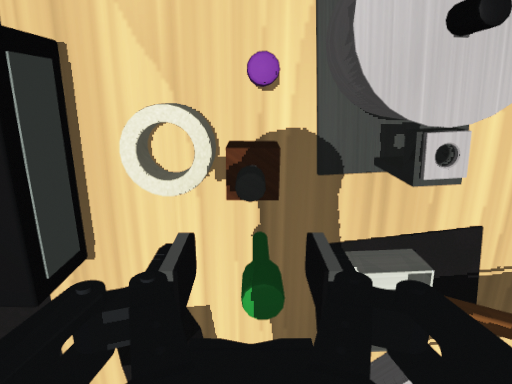

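Run:
```python
from h import *
L=mkrot([0,0,-1],[-.9986,-.053,0])
plan(np.array([.553,-.2357,.20]),L,n=4)
plan(np.array([.553,-.2357,.11]),L,n=3,frm=(np.array([.553,-.2357,.20]),L))
```

```text
dist mm 188.5 deg 3.1 rows 4
[-0.0134, -0.0021, -0.0009, 2.0, 30.3, 36.0]
[-0.0134, -0.0021, -0.0009, 2.0, 29.8, 36.4]
[-0.0134, -0.0021, -0.0009, 2.1, 29.4, 36.8]
[-0.0134, -0.0021, -0.0009, 2.1, 28.9, 37.2]
dist mm 90.0 deg 0.0 rows 3
[0.0, 0.0, 0.0, 30.0, 0.0, 0.0]
[0.0, 0.0, 0.0, 30.0, 0.0, 0.0]
[0.0, 0.0, 0.0, 30.0, 0.0, 0.0]
```

{"method": "jog_arm", "body": {"rows": [[[-0.013,-0.002,-0.001,2,30,36,-0.2],[-0.013,-0.002,-0.001,2,30,36,-0.2],[-0.013,-0.002,-0.001,2,29,37,-0.2],[-0.013,-0.002,0,2,29,37,-0.2],[0,0,0,0,0,0,-0.2]]]}}

```text
time: 10.8
ee_pos: [0.5501, -0.2385, 0.2053]
eef_rot: [2.2, 0.057, -2.185]
force: [0.7, -0.8, 1.5]
finger_gap: 0.0513
```

Run:
```python
from h import *
st()
L=mkrot([0,0,-1],[-.9986,-.053,0])
plan(np.array([.553,-.2357,.11]),L,n=3)
```

```text
t 10.8 p [ 0.5501 -0.2385  0.2053] X [ 0.007 -0.002 -1.   ] Z [-0.998 -0.055 -0.007] gap 0.0513 F [ 0.7 -0.8  1.5] j [-0.07  0.03  0.03  0.   -1.56  0.13]
dist mm 95.4 deg 0.4 rows 3
[0.0005, -0.0023, -0.0008, 31.8, -1.0, -0.8]
[0.0005, -0.0023, -0.0008, 31.8, -0.9, -0.9]
[0.0005, -0.0023, -0.0008, 31.8, -0.9, -0.9]
```

{"method": "jog_arm", "body": {"rows": [[[0,-0.003,0,32,-1,-1,-0.2],[0,-0.003,0,32,-1,-1,-0.2],[0,0,0,26,-1,-1,-0.2],[0,0,0,3,0,0,-0.2],[0,0,0,0,0,0,-0.2]]]}}

```text
time: 11.42
ee_pos: [0.5563, -0.2351, 0.1154]
eef_rot: [2.201, 0.055, -2.182]
force: [-0.2, -0.3, 0.4]
finger_gap: 0.0515
```

Run:
```python
from h import *
st()
```

```text
t 11.43 p [ 0.5563 -0.2351  0.1154] X [ 0.008 -0.004 -1.   ] Z [-0.998 -0.055 -0.008] gap 0.0515 F [-0.2 -0.3  0.4] j [-0.07  0.06 -0.11  0.   -1.4   0.12]
```

{"method": "jog_arm", "body": {"rows": [[[0,-0.005,0,4,0,3,-0.2],[0,0,0,0,0,0,0.4],[0,0,0,0,0,0,1],[0,0,0,0,0,0,1],[-0.05,0,0,0,0.2,4.5,1],[-0.1,0,0,0,0.5,9.5,1],[-0.1,0,0,0,0.5,9.5,1],[-0.1,0,0,0,0.5,9.5,1]]], "squeeze": 30}}

```text
time: 12.42
ee_pos: [0.5214, -0.243, 0.1144]
eef_rot: [1.996, 0.413, -1.986]
force: [-0.2, -1.1, -1.2]
finger_gap: 0.0209
```

```bash
cat >> h.py <<'E'
HG=np.array([.558,-.3306])
def lidang(p):
    a=np.arctan2(p[1]-HG[1],p[0]-HG[0])-np.radians(93.04);a%=2*np.pi
    return a if a<5 else a-2*np.pi
E
python3 - <<'E'
from h import *
st();p,_=pose();print(lidang(p),np.linalg.norm(p[:2]-HG))
E
```

```text
t 12.43 p [ 0.5214 -0.243   0.1144] X [ 0.006 -0.004 -1.   ] Z [-0.915 -0.403 -0.004] gap 0.0209 F [-0.2 -1.1 -1.2] j [-0.08 -0.01 -0.18  0.   -1.39  0.5 ]
0.3429355811319361 0.09500035206608465
```

{"method": "jog_arm", "body": {"rows": [[[-0.1,0,0,0,0.5,9.5,1],[-0.1,0,0,0,0.5,9.5,1],[-0.1,0,0,0,0.5,9.5,1],[-0.1,0,0,0,0.5,9.5,1],[-0.1,0,0,0,0.5,9.5,1],[-0.1,0,0,0,0.5,9.5,1],[-0.1,0,0,0,0.5,9.5,1],[-0.1,0,0,0,0.5,9.5,1],[-0.1,0,0,0,0.5,9.5,1],[-0.1,0,0,0,0.5,9.5,1]]]}}

```text
time: 13.68
ee_pos: [0.4642, -0.3178, 0.1143]
eef_rot: [1.305, 1.139, -1.297]
force: [0.4, -0.3, -1.6]
finger_gap: 0.0206
```

Run:
```python
from h import *
st();p,_=pose();print(lidang(p),np.linalg.norm(p[:2]-HG))
```

```text
t 13.68 p [ 0.4642 -0.3178  0.1143] X [ 0.008 -0.002 -1.   ] Z [-0.127 -0.992  0.001] gap 0.0206 F [ 0.4 -0.3 -1.6] j [-0.24 -0.05 -0.22  0.   -1.39  1.69]
1.3819035925658567 0.09465336737028907
```

{"method": "jog_arm", "body": {"rows": [[[-0.1,0,0,0,0.5,9.5,1],[-0.1,0,0,0,0.5,9.5,1],[-0.1,0,0,0,0.5,9.5,1],[-0.1,0,0,0,0.5,9.5,1],[-0.1,0,0,0,0.5,9.5,1],[0,0,0,0,0,0,1],[0,0,0,0,0,0,0.2],[0,0,0,0,0,0,-0.2],[0,0,0,-25,0,0,-0.2]]]}}

```text
time: 14.8
ee_pos: [0.4693, -0.3653, 0.1378]
eef_rot: [0.926, 1.361, -0.92]
force: [0.7, -0.3, 0.2]
finger_gap: 0.0513
```

Run:
```python
from h import *
st();p,_=pose();print(lidang(p),np.linalg.norm(p[:2]-HG))
```

```text
t 14.8 p [ 0.4693 -0.3653  0.1378] X [ 0.006  0.001 -1.   ] Z [ 0.373 -0.928  0.002] gap 0.0513 F [ 0.7 -0.3  0.2] j [-0.33  0.03 -0.09 -0.   -1.44  2.28]
1.8902707264712788 0.0952394831645892
```

Run:
```python
from h import *
plan(np.array([.50,.10,.36]),mkrot([0,0,-1],[-1,0,0]),smax=45,amax=9)
print(viewer.camera_model("wrist")["intrinsics"])
```

```text
dist mm 516.5 deg 111.9 rows 13
[0.1502, -0.0004, -0.0004, -17.1, 15.6, -32.3]
[0.1502, -0.0004, -0.0004, -17.1, 10.6, -34.3]
[0.1502, -0.0004, -0.0004, -17.1, 5.4, -35.5]
[0.1502, -0.0004, -0.0004, -17.1, -0.0, -35.9]
[0.1502, -0.0004, -0.0004, -17.1, -5.4, -35.5]
[0.1502, -0.0004, -0.0004, -17.1, -10.6, -34.2]
[0.1502, -0.0004, -0.0004, -17.1, -15.7, -32.3]
[0.1502, -0.0004, -0.0004, -17.1, -20.3, -29.5]
[0.1502, -0.0004, -0.0004, -17.1, -24.5, -26.2]
[0.1502, -0.0004, -0.0004, -17.1, -28.2, -22.2]
[0.1502, -0.0004, -0.0004, -17.1, -31.2, -17.7]
[0.1502, -0.0004, -0.0004, -17.1, -33.5, -12.9]
[0.1502, -0.0004, -0.0004, -17.1, -35.0, -7.7]
[[329.4560187    0.         250.29419617]
 [  0.         329.4560187  188.96706499]
 [  0.           0.           1.        ]]
```

Rise first, then rotate across.

{"method": "jog_arm", "body": {"rows": [[[0,0,0,-50,0,0,-0.2],[0.15,0,0,-40,15,-32,-0.2],[0.15,0,0,-30,10,-34,-0.2],[0.15,0,0,-20,5,-35,-0.2],[0.15,0,0,-15,0,-36,-0.2],[0.15,0,0,-15,-6,-35,-0.2],[0.15,0,0,-15,-11,-34,-0.2],[0.15,0,0,-15,-16,-32,-0.2],[0.15,0,0,-15,-20,-29,-0.2],[0.15,0,0,-10,-24,-26,-0.2]]]}}

```text
time: 16.05
ee_pos: [0.4924, -0.0368, 0.3746]
eef_rot: [1.925, 0.535, -1.896]
force: [0.1, 0.0, 0.1]
finger_gap: 0.0515
```

Run:
```python
from h import *
st()
plan(np.array([.50,.10,.36]),mkrot([0,0,-1],[-1,0,0]),smax=45,amax=9)
```

```text
t 16.05 p [ 0.4924 -0.0368  0.3746] X [ 0.015  0.001 -1.   ] Z [-0.853 -0.522 -0.013] gap 0.0515 F [0.1 0.  0.1] j [ 0.34 -0.19  0.13  0.   -1.88  0.21]
dist mm 137.8 deg 31.5 rows 4
[0.1372, -0.0037, -0.0007, 3.7, -28.2, -19.4]
[0.1372, -0.0037, -0.0007, 3.7, -30.6, -15.4]
[0.1372, -0.0037, -0.0007, 3.7, -32.4, -11.1]
[0.1372, -0.0037, -0.0007, 3.6, -33.6, -6.6]
```

{"method": "jog_arm", "body": {"rows": [[[0.14,0,0,3,-28,-19,-0.2],[0.14,0,0,3,-31,-15,-0.2],[0.14,0,0,3,-32,-11,-0.2],[0.14,0,0,3,-34,-7,-0.2],[0,0,0,0,0,0,-0.2]]]}}

```text
time: 16.68
ee_pos: [0.5001, 0.1071, 0.365]
eef_rot: [-2.225, 0.029, 2.183]
force: [-0.6, 0.8, 1.3]
finger_gap: 0.0513
```

Run:
```python
from h import *
st()
p,d,o=grab("wrist","w6")
cv2.imwrite("pics/w6b.png",cv2.resize(p[:,:,::-1],(768,576)))
for n in ["nugget0","scoop","tray_floor","mat","scoop_grip"]:
    for r in models.recognise(n,"wrist")[:6]:
        w=towork(r["location"],"wrist",o);print(n,round(r["confidence"],2),w.round(4),proj(w,"wrist",o).round(0))
```

```text
t 16.68 p [0.5001 0.1071 0.365 ] X [ 0.019  0.004 -1.   ] Z [-0.999  0.031 -0.019] gap 0.0513 F [-0.6  0.8  1.3] j [ 0.61 -0.16  0.14  0.01 -1.85 -0.64]
nugget0 0.84 [0.5653 0.2803 0.0272] [217. 252.]
nugget0 0.5 [0.5678 0.2125 0.0268] [213. 212.]
scoop 0.7 [0.5437 0.0378 0.0062] [224.  95.]
tray_floor 0.69 [0.5352 0.2369 0.0049] [235. 221.]
mat 0.88 [0.4826 0.0202 0.0034] [265.  81.]
mat 0.2 [0.5718 0.2132 0.027 ] [210. 213.]
scoop_grip 0.76 [0.5459 0.0327 0.0048] [222.  92.]
```

View pics/w6b.png

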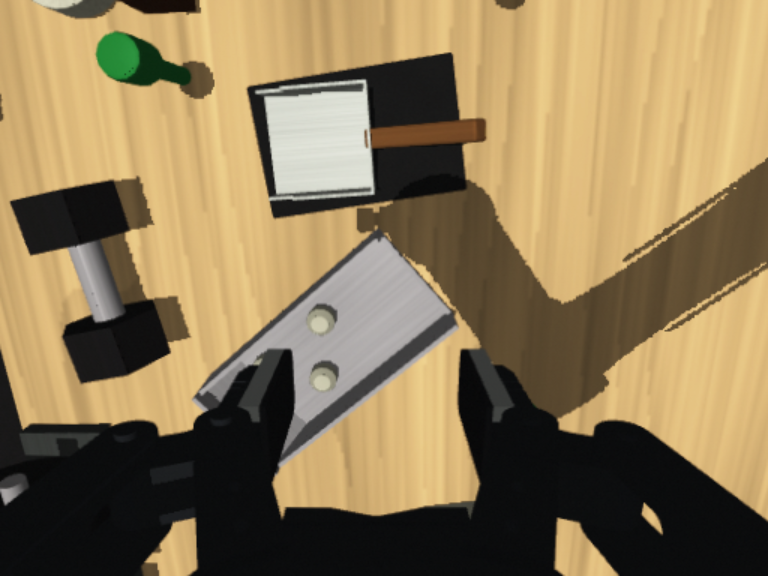

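Run:
```python
from h import *
for c in ["wrist","side","scene"]:
    if c!="wrist": grab(c,c+"6")
    p,d,o,W=last(c)
    X,Y,Z=W[...,0],W[...,1],W[...,2]
    # rotate for tray: use points in z .03-.065 in tray region
    g=p.astype(int);sp=g.max(2)-g.min(2)
    m=(Z>.044)&(Z<.066)&(X>.40)&(X<.75)&(Y>.1)&(Y<.42)&(sp<30)
    n,lab,stt,cen=cv2.connectedComponentsWithStats(m.astype(np.uint8))
    q=W[m];r=cv2.minAreaRect(q[:,:2].astype(np.float32));print(c,"tray rect",np.round(r[0],4),np.round(r[1],4),round(r[2],2),len(q))
    # mat: dark px at z~.004
    m=(abs(Z-.004)<.006)&(g.sum(2)<70)&(X>.38)&(X<.68)&(Y>-.08)&(Y<.14)
    q=W[m];r=cv2.minAreaRect(q[:,:2].astype(np.float32));print("mat",np.round(r[0],4),np.round(r[1],4),round(r[2],2),len(q))
    # handle: brown px in z>.03
    m=(Z>.03)&(Z<.13)&(g[...,0]-g[...,2]>25)&(X>.36)&(X<.62)&(Y>-.06)&(Y<.12)
    q=W[m];
    if len(q): 
        v=cv2.fitLine(q[:,:2].astype(np.float32),cv2.DIST_L2,0,.01,.01).ravel();print("handle",len(q),q.mean(0).round(4),q.min(0).round(3),q.max(0).round(3),"yaw",np.degrees(np.arctan2(v[1],v[0])).round(2))
    # pan rim z .035-.06
    m=(Z>.035)&(Z<.062)&(sp<25)&(X>.44)&(X<.66)&(Y>-.06)&(Y<.12)
    q=W[m];r=cv2.minAreaRect(q[:,:2].astype(np.float32));print("pan",np.round(r[0],4),np.round(r[1],4),round(r[2],2),len(q),q[:,2].max())
```

```text
wrist tray rect [0.6195 0.1847] [0.2554 0.2961] 39.63 1974
mat [0.5207 0.0339] [0.196  0.1279] 6.83 729
handle 1155 [0.4614 0.0326 0.0808] [0.415 0.022 0.041] [0.607 0.087 0.108] yaw 3.42
pan [0.5485 0.0362] [0.119  0.0999] 3.16 608 0.05930886724254775
side tray rect [0.6216 0.1905] [0.263  0.2961] 40.61 721
mat [0.5263 0.0577] [0.1021 0.2189] 78.85 210
handle 274 [0.465  0.0335 0.0735] [ 0.412 -0.016  0.032] [0.606 0.086 0.108] yaw -7.61
pan [0.5326 0.0359] [0.1499 0.1024] 2.24 277 0.05957675181764599
scene tray rect [0.5658 0.2504] [0.2587 0.1261] 39.49 579
mat [0.4565 0.0815] [0.0606 0.0129] 6.98 41
handle 224 [0.4786 0.0279 0.0729] [ 0.424 -0.015  0.031] [0.611 0.041 0.109] yaw -15.02
pan [0.5569 0.0354] [0.112  0.0974] 2.68 229 0.05760732248442779
```

Run:
```python
from h import *
a=np.radians(39.5);e=np.array([np.cos(a),np.sin(a)]);f=np.array([-e[1],e[0]]);c0=np.array([.5523,.2393])
for c in ["wrist","scene","side"]:
    p,d,o,W=last(c);P=W.reshape(-1,3)
    u=(P[:,:2]-c0)@e;v=(P[:,:2]-c0)@f;z=P[:,2]
    print(c)
    m=(z>.045)&(z<.06)&(abs(u)<.17)&(abs(v)<.09)
    for s in (1,-1):
        mm=m&(v*s>.04)&(v*s<.075)&(u<.1)
        if mm.sum()>20:
            k=np.polyfit(u[mm],v[mm],1);print(" side",s,mm.sum(),"v at0",k[1].round(4),"dyaw",np.degrees(k[0]).round(2),"u range",np.percentile(u[mm],[0.5,99.5]).round(4),"v pct",np.percentile(v[mm],[2,98]).round(4))
    mm=(z>.008)&(z<.02)&(u<-.08)&(u>-.13)&(abs(v)<.045);print(" near",mm.sum(),np.percentile(u[mm],[5,50,95]).round(4) if mm.sum() else "", np.median(z[mm]) if mm.sum() else "")
    mm=(z>.044)&(z<.07)&(u>.12)&(u<.16)&(abs(v)<.05);print(" far",mm.sum(),np.percentile(u[mm],[5,50,95]).round(4) if mm.sum() else "")
    mm=(abs(u)<.08)&(abs(v)<.05)&(z<.012);print(" floorz",np.median(z[mm]).round(4))
    # scoop frame
    b=np.radians(3.1);E=np.array([np.cos(b),np.sin(b)]);F=np.array([-E[1],E[0]]);s0=np.array([.5505,.0375])
    u=(P[:,:2]-s0)@E;v=(P[:,:2]-s0)@F
    mm=(abs(v)<.007)&(u>-.13)&(u<-.06)&(z>.03)
    if mm.sum()>10: k=np.polyfit(u[mm],z[mm],1);print(" handle slope",k[0].round(3),"z(-.1)",np.polyval(k,-.1).round(4))
    mm=(u>-.13)&(u<-.06)&(z>.04)&(z<.12)&(abs(v)<.03)
    for lo in (-.12,-.10,-.08): 
        m2=mm&(abs(u-lo)<.008); print(lo,m2.sum(),np.percentile(v[m2],[2,50,98]).round(4) if m2.sum() else "")
    mm=(z>.048)&(z<.058)&(abs(u)<.08)&(abs(v)<.03)&(u<-.03);print(" backwall",mm.sum(),np.percentile(u[mm],[5,50,95]).round(4) if mm.sum() else "")
    for s in (1,-1):
        mm=(z>.048)&(z<.058)&(abs(u)<.05)&(v*s>.03)&(v*s<.07)
        if mm.sum()>3:print(" sidewall",s,mm.sum(),np.percentile(u[mm],[2,98]).round(4),np.percentile(v[mm],[2,50,98]).round(4),np.degrees(np.polyfit(u[mm],v[mm],1)[0]).round(2))
```

```text
wrist
 side 1 553 v at0 0.0594 dyaw 0.24 u range [-0.1102  0.0989] v pct [0.0568 0.0626]
 side -1 518 v at0 -0.0574 dyaw 0.11 u range [-0.1101  0.0989] v pct [-0.0599 -0.0547]
 near 199 [-0.1109 -0.1087 -0.1061] 0.012088167765695546
 far 82 [0.1386 0.1396 0.1438]
 floorz 0.0041
 handle slope -0.701 z(-.1) 0.0894
-0.12 227 [-0.0084  0.0001  0.009 ]
-0.1 215 [-0.0085  0.0002  0.0088]
-0.08 197 [-0.0088  0.0001  0.0087]
 backwall 245 [-0.0559 -0.045  -0.0397]
 sidewall 1 152 [-0.0411  0.0319] [0.0321 0.0466 0.0485] 3.69
 sidewall -1 168 [-0.0422  0.0312] [-0.0508 -0.0488 -0.0327] -5.6
scene
 side 1 138 v at0 0.0577 dyaw 0.3 u range [-0.1118  0.0977] v pct [0.0544 0.0621]
 side -1 140 v at0 -0.0594 dyaw 0.24 u range [-0.1095  0.0985] v pct [-0.0621 -0.0554]
 near 45 [-0.1107 -0.1067 -0.1035] 0.011425915987385293
 far 187 [0.1392 0.144  0.146 ]
 floorz -0.7455
 handle slope -0.75 z(-.1) 0.0881
-0.12 30 [-0.0101  0.0002  0.0077]
-0.1 37 [-0.0099  0.0003  0.0073]
-0.08 40 [-0.0105 -0.0006  0.0068]
 backwall 65 [-0.062  -0.0413 -0.0367]
 sidewall 1 31 [-0.04    0.0336] [0.0319 0.044  0.0462] 6.32
 sidewall -1 36 [-0.0433  0.0322] [-0.0522 -0.0497 -0.0314] -8.16
side
 side 1 189 v at0 0.0612 dyaw 0.17 u range [-0.11    0.0991] v pct [0.057  0.0648]
 side -1 179 v at0 -0.0555 dyaw 0.41 u range [-0.1095  0.0976] v pct [-0.0604 -0.0512]
 near 44 [-0.1115 -0.109  -0.0956] 0.010768136541448703
 far 95 [0.1378 0.1392 0.1428]
 floorz 0.0038
 handle slope -0.748 z(-.1) 0.0843
-0.12 49 [-0.006   0.0068  0.0094]
-0.1 47 [-0.0079  0.007   0.0099]
-0.08 39 [-0.0079  0.0055  0.0093]
 backwall 63 [-0.0748 -0.045  -0.0396]
 sidewall 1 48 [-0.043   0.0305] [0.0343 0.0463 0.0499] 3.12
 sidewall -1 53 [-0.0441  0.0293] [-0.0526 -0.0484 -0.0329] -6.44
```

```bash
cat >> h.py <<'E'
TC=np.array([.551,.2395]);TA=np.radians(39.7);TE=np.array([np.cos(TA),np.sin(TA)]);TF=np.array([-TE[1],TE[0]])
def tray(u,v=0): return TC+u*TE+v*TF
def nuggets(c):
    p,d,o,W=last(c);q=W[...,:2]-TC;u=q@TE;v=q@TF
    m=((W[...,2]>.012)&(W[...,2]<.045)&(u>-.1)&(u<.135)&(abs(v)<.052)&(u<.1)).astype(np.uint8)
    n,lab,s,_=cv2.connectedComponentsWithStats(m)
    for i in range(1,n):
        k=lab==i
        if s[i,4]>20: print(c,s[i,4],"uv",np.median(u[k]).round(4),np.median(v[k]).round(4),"ext",u[k].min().round(3),u[k].max().round(3),v[k].min().round(3),v[k].max().round(3),"z",np.max(W[...,2][k]).round(3))
E
python3 - <<'E'
from h import *
for c in ["scene","side","wrist"]: nuggets(c)
for n,c in [("scene","pics/scene6.png"),("side","pics/side6.png")]: pass
a=cv2.imread("pics/scene6.png");b=cv2.imread("pics/side6.png")
cv2.imwrite("pics/t6.png",np.hstack([cv2.resize(a[170:270,250:370],(384,320),interpolation=cv2.INTER_CUBIC),cv2.resize(b[200:280,165:285],(384,320),interpolation=cv2.INTER_CUBIC)]))
E
```

```text
scene 53 uv 0.0056 -0.0302 ext -0.011 0.016 -0.04 -0.017 z 0.033
scene 84 uv 0.0492 0.016 ext 0.033 0.059 0.006 0.033 z 0.033
scene 68 uv 0.0902 -0.0294 ext 0.073 0.099 -0.041 -0.016 z 0.033
side 87 uv 0.0811 -0.0212 ext 0.068 0.094 -0.039 -0.011 z 0.033
side 90 uv -0.003 -0.0219 ext -0.017 0.012 -0.038 -0.012 z 0.035
side 92 uv 0.0404 0.0277 ext 0.027 0.055 0.008 0.038 z 0.033
wrist 295 uv -0.0046 -0.03 ext -0.016 0.013 -0.043 -0.014 z 0.032
wrist 28 uv 0.0802 -0.0406 ext 0.075 0.088 -0.042 -0.038 z 0.028
wrist 280 uv 0.0387 0.0198 ext 0.028 0.057 0.008 0.036 z 0.032
```

View pics/t6.png

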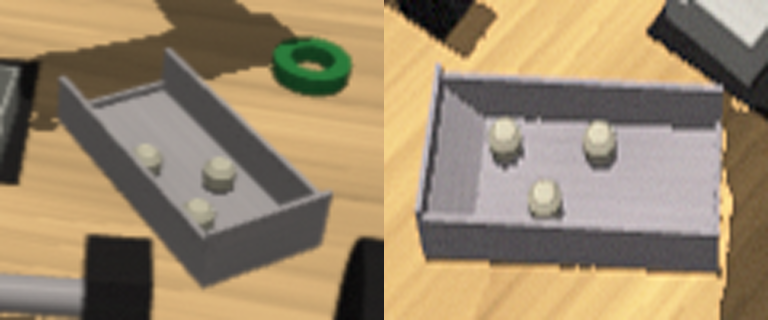

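```bash
cat >> h.py <<'E'
def trot(head_deg,lean_deg):
    h=np.radians(head_deg);a=np.radians(lean_deg);fw=np.array([np.cos(h),np.sin(h),0])
    return mkrot(np.sin(a)*fw+np.array([0,0,-np.cos(a)]),[-np.sin(h),np.cos(h),0])
E
python3 - <<'E'
from h import *
st()
r=trot(3.1,30);X=r.as_matrix()[:,0];G=np.array([.4579,.0325,.072]);t=G+.019*X
print(t)
plan(t-.1*X,r,smax=40,amax=9)
E
```

```text
t 17.07 p [0.5005 0.1045 0.3661] X [ 0.021  0.004 -1.   ] Z [-0.999  0.033 -0.021] gap 0.0513 F [ 0.2 -0.5 -0.4] j [ 0.61 -0.16  0.14  0.01 -1.85 -0.64]
[0.4673861  0.03301375 0.05554552]
dist mm 250.1 deg 88.8 rows 10
[0.1449, 0.0374, -0.0404, 22.2, 7.8, 8.5]
[0.1449, 0.0374, -0.0404, 21.5, 9.9, 8.1]
[0.1449, 0.0374, -0.0404, 20.8, 11.8, 7.3]
[0.1449, 0.0374, -0.0404, 20.0, 13.7, 6.2]
[0.1449, 0.0374, -0.0404, 19.2, 15.2, 4.8]
[0.1449, 0.0374, -0.0404, 18.4, 16.6, 3.2]
[0.1449, 0.0374, -0.0404, 17.7, 17.7, 1.4]
[0.1449, 0.0374, -0.0404, 16.9, 18.4, -0.6]
[0.1449, 0.0374, -0.0404, 16.2, 18.9, -2.6]
[0.1449, 0.0374, -0.0404, 15.6, 19.0, -4.8]
```

{"method": "jog_arm", "body": {"rows": [[[0.145,0.037,-0.04,20,8,8.5,-0.2],[0.145,0.037,-0.04,20,10,8,-0.2],[0.145,0.037,-0.04,20,12,7,-0.2],[0.145,0.037,-0.04,20,14,6,-0.2],[0.145,0.037,-0.04,18,15,5,-0.2],[0.145,0.037,-0.04,16,16,3,-0.2],[0.145,0.037,-0.04,15,17,1.5,-0.2],[0.145,0.037,-0.04,14,18,-0.5,-0.2],[0.145,0.037,-0.04,14,19,-2.5,-0.2],[0.145,0.037,-0.04,12,19,-5,-0.2]]]}}

```text
time: 18.32
ee_pos: [0.4125, 0.0253, 0.1564]
eef_rot: [-1.398, 0.798, 0.809]
force: [-1.0, 0.1, 0.7]
finger_gap: 0.0512
```

Run:
```python
from h import *
st()
r=trot(3.1,30);X=r.as_matrix()[:,0];G=np.array([.4579,.0325,.072]);t=G+.019*X
plan(t-.1*X,r,smax=40,amax=9)
```

```text
t 18.32 p [0.4125 0.0253 0.1564] X [ 0.511  0.015 -0.859] Z [0.003 1.    0.019] gap 0.0512 F [-1.   0.1  0.7] j [ 0.95 -1.23 -1.07  0.42 -1.4  -2.53]
dist mm 15.9 deg 3.5 rows 1
[-0.0585, -0.0123, 0.0133, 14.8, 3.0, 4.7]
```

Run:
```python
from h import *
r=trot(3.1,15);X=r.as_matrix()[:,0];G=np.array([.4579,.0325,.072]);t=G+.019*X
print(t)
plan(t+[0,0,.1],r,n=3)
```

```text
[0.46281037 0.03276594 0.05364741]
dist mm 51.0 deg 16.1 rows 3
[-0.0199, -0.0015, 0.0917, 9.4, -13.9, 2.5]
[-0.0199, -0.0015, 0.0917, 8.1, -14.8, 2.2]
[-0.0199, -0.0015, 0.0917, 6.7, -15.5, 1.9]
```

{"method": "jog_arm", "body": {"rows": [[[-0.02,-0.001,0.09,9,-14,2.5,-0.2],[-0.02,-0.001,0.09,8,-15,2.5,-0.2],[-0.02,-0.001,0.09,7,-15,2,-0.2],[0,0,0,0,0,0,-0.2]]]}}

```text
time: 18.82
ee_pos: [0.4599, 0.0358, 0.1626]
eef_rot: [-1.348, 0.928, 1.05]
force: [0.1, -0.6, 0.7]
finger_gap: 0.051
```

Run:
```python
from h import *
st()
r=trot(3.1,15);X=r.as_matrix()[:,0];G=np.array([.4579,.0325,.072]);t=G+.019*X
plan(t,r,n=3)
p,d,o=grab("wrist","w7")
_,_,_,W=last("wrist");P=W.reshape(-1,3);b=np.radians(3.1);E=np.array([np.cos(b),np.sin(b)]);F=np.array([-E[1],E[0]]);s0=np.array([.5578,.0379])
u=(P[:,:2]-s0)@E;v=(P[:,:2]-s0)@F;z=P[:,2]
for lo in (-.12,-.11,-.10,-.09,-.08,-.07): 
    m=(abs(u-lo)<.005)&(z>.04)&(z<.12)&(abs(v)<.03)
    print(lo,m.sum(),np.percentile(v[m],[2,50,98]).round(4),np.median(z[m]).round(4)) if m.sum() else None
```

```text
t 18.82 p [0.4599 0.0358 0.1626] X [ 0.292  0.051 -0.955] Z [-0.067  0.997  0.033] gap 0.051 F [ 0.1 -0.6  0.7] j [ 0.62 -0.67 -0.67  0.13 -1.3  -2.15]
dist mm 109.0 deg 2.9 rows 3
[0.001, 0.0117, 0.0123, 34.9, 9.8, -2.3]
[0.001, 0.0117, 0.0123, 35.1, 9.4, -1.9]
[0.001, 0.0117, 0.0123, 35.2, 8.9, -1.5]
-0.12 278 [-0.0083  0.0001  0.0087] 0.0987
-0.11 245 [-0.0086  0.0002  0.0086] 0.0914
-0.1 202 [-0.0085 -0.0004  0.0083] 0.0841
-0.09 178 [-0.0088 -0.0003  0.0083] 0.077
-0.08 152 [-0.0091 -0.0003  0.0079] 0.0698
-0.07 132 [-0.0087 -0.0002  0.0083] 0.0624
```

View pics/w7.png

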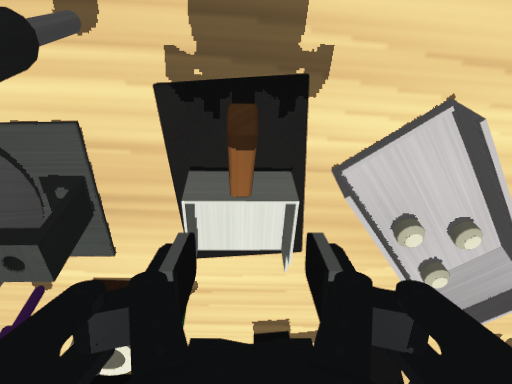

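{"method": "jog_arm", "body": {"rows": [[[0,0.011,0.012,35,10,-2,-0.2],[0,0.011,0.012,35,9.5,-2,-0.2],[0,0.011,0.012,33,9,-1.5,-0.2],[0,0,0,0,0,0,-0.2]]]}}

```text
time: 19.38
ee_pos: [0.4612, 0.0319, 0.0565]
eef_rot: [-1.359, 0.97, 1.05]
force: [-0.4, 0.2, 0.6]
finger_gap: 0.0512
```

Run:
```python
from h import *
st()
r=trot(3.1,15);X=r.as_matrix()[:,0];G=np.array([.4579,.0325,.072]);t=G+.019*X
plan(t,r,n=1)
```

```text
t 19.38 p [0.4612 0.0319 0.0565] X [ 0.27   0.019 -0.963] Z [-0.058  0.998  0.003] gap 0.0512 F [-0.4  0.2  0.6] j [ 0.62 -0.62 -0.84  0.16 -1.12 -2.19]
dist mm 3.4 deg 0.8 rows 1
[0.0026, 0.004, 0.0123, 3.2, -0.8, 0.7]
```

{"method": "jog_arm", "body": {"rows": [[[0,0.004,0.012,3,-1,0.7,-0.2],[0,0,0,0,0,0,0.5],[0,0,0,0,0,0,1],[0,0,0,0,0,0,1],[0,0,0,0,0,0,1]]], "squeeze": 110}}

```text
time: 20.0
ee_pos: [0.4647, 0.0338, 0.0597]
eef_rot: [-1.359, 0.973, 1.052]
force: [0.1, -0.2, -0.4]
finger_gap: 0.0163
```

Run:
```python
from h import *
st()
```

```text
t 20.0 p [0.4647 0.0338 0.0597] X [ 0.266  0.017 -0.964] Z [-0.057  0.998  0.002] gap 0.0163 F [ 0.1 -0.2 -0.4] j [ 0.62 -0.6  -0.82  0.16 -1.13 -2.19]
```

{"method": "jog_arm", "body": {"rows": [[[0,0,0,-15,4,0,1],[0,0,0,-25,7,0,1],[0,0,0,-30,8,0,1],[0,0,0,-30,8,0,1],[0,0,0,0,0,0,1]]]}}

```text
time: 20.62
ee_pos: [0.4093, 0.0299, 0.1489]
eef_rot: [-1.357, 0.979, 1.055]
force: [0.2, -0.7, -1.9]
finger_gap: 0.0162
```

```bash
cat >> h.py <<'E'
def M(p,r): A=np.eye(4);A[:3,:3]=r.as_matrix();A[:3,3]=p;return A
def srot(head,pitch):
    # pitch>0 nose-down
    return R.from_euler('ZY',[head,pitch],degrees=True)
GRIP0=M([.4647,.0338,.0597],mkrot([.266,.017,-.964],[-.057,.998,.002]))
SC0=M([.5578,.0379,.004],srot(3.1,0))
TS=np.linalg.inv(GRIP0)@SC0   # scoop in tool
import os,json
if os.path.exists("ts.npy"): TS=np.load("ts.npy")
def scoop_now():
    p,r=pose();A=M(p,r)@TS;return A
def splan(origin,head,pitch,n=None,lip=None,smax=45,amax=8):
    """scoop target; if lip given, origin computed so lip bottom middle at lip"""
    r=srot(head,pitch)
    if lip is not None: origin=np.array(lip)-r.apply([.05,0,0])
    A=M(origin,r)@np.linalg.inv(TS)
    # interpolate scoop? simple tool interpolation
    plan(A[:3,3],R.from_matrix(A[:3,:3]),n=n,smax=smax,amax=amax)
    return A
def sst():
    A=scoop_now();e=R.from_matrix(A[:3,:3]).as_euler('ZYX',degrees=True)
    print("scoop o",A[:3,3].round(4),"head,pitch,roll",e.round(1),"lip",(A@[.05,0,0,1])[:3].round(4))
E
python3 - <<'E'
from h import *
st();sst()
p,d,o=grab("wrist","w8");grab("side","s8");grab("scene","c8")
a=cv2.imread("pics/s8.png");b=cv2.imread("pics/c8.png")
cv2.imwrite("pics/m8.png",np.hstack([cv2.resize(a[130:280,200:380],(390,325)),cv2.resize(b[120:270,170:350],(390,325))]))
E
```

```text
t 20.62 p [0.4093 0.0299 0.1489] X [ 0.261  0.016 -0.965] Z [-0.056  0.998  0.001] gap 0.0162 F [ 0.2 -0.7 -1.9] j [ 0.73 -0.83 -0.78  0.16 -1.41 -2.25]
scoop o [0.5021 0.0339 0.0927] head,pitch,roll [ 3.1  0.3 -0. ] lip [0.5521 0.0365 0.0924]
```

View pics/m8.png

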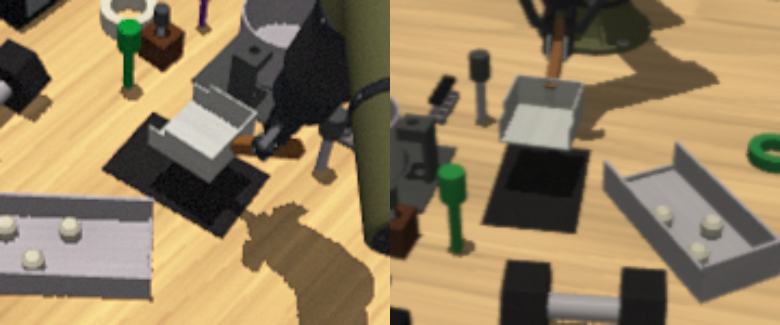

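View pics/w8.png

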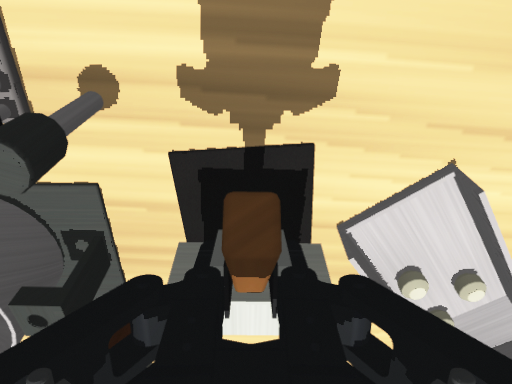

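```bash
cat >> h.py <<'E'
def checkscoop(c):
    p,d,o,W=last(c)
    A=M(np.array(o["ee_pos"]),R.from_rotvec(o["eef_rot"]))@TS
    P=W.reshape(-1,3);P=P[np.isfinite(P[:,0])];q=(P-A[:3,3])@A[:3,:3]
    m=(abs(q[:,0])<.045)&(abs(q[:,1])<.04)&(abs(q[:,2])<.03);f=q[m]
    if m.sum()>30:
        m2=abs(f[:,2]-np.median(f[:,2]))<.008;f=f[m2]
        k=np.linalg.lstsq(np.c_[f[:,:2],np.ones(len(f))],f[:,2],rcond=None)[0]
        print(c,"floor n",len(f),"z0",k[2].round(4),"pitchup deg",np.degrees(k[0]).round(2),"roll",np.degrees(k[1]).round(2))
    for s in (1,-1):
        m=(q[:,2]>.043)&(q[:,2]<.058)&(abs(q[:,0])<.06)&(q[:,1]*s>.035)&(q[:,1]*s<.065)
        if m.sum()>5:
            print("  side",s,m.sum(),"x",np.percentile(q[m,0],[3,97]).round(4),"y",np.median(q[m,1]).round(4),"yaw",np.degrees(np.polyfit(q[m,0],q[m,1],1)[0]).round(2),"ztop",np.percentile(q[m,2],97).round(4))
E
python3 - <<'E'
from h import *
checkscoop("side");checkscoop("scene");checkscoop("wrist")
E
```

```text
side floor n 372 z0 0.0027 pitchup deg -0.16 roll 0.74
  side 1 65 x [-0.0498  0.0213] y 0.0481 yaw 2.61 ztop 0.0533
  side -1 58 x [-0.0499  0.02  ] y -0.0474 yaw -2.43 ztop 0.0511
scene floor n 432 z0 0.0031 pitchup deg -0.6 roll 0.18
  side 1 29 x [-0.0488  0.0282] y 0.0467 yaw 5.37 ztop 0.0519
  side -1 38 x [-0.0498  0.0254] y -0.0484 yaw -5.35 ztop 0.0511
wrist floor n 1237 z0 0.0031 pitchup deg -0.64 roll 0.22
```

Run:
```python
from h import *
l=tray(-.036);A=splan(None,39.7,9,lip=[l[0],l[1],.085],smax=30,amax=6)
print(A[:3,3],l)
```

```text
dist mm 105.3 deg 37.6 rows 7
[-0.0898, -0.0174, 0.0202, -1.8, -3.1, 14.6]
[-0.0898, -0.0174, 0.0202, -1.6, -4.3, 14.3]
[-0.0898, -0.0174, 0.0202, -1.4, -5.6, 13.9]
[-0.0898, -0.0174, 0.0202, -1.3, -6.8, 13.4]
[-0.0898, -0.0174, 0.0202, -1.2, -7.9, 12.7]
[-0.0898, -0.0174, 0.0202, -1.2, -9.0, 12.0]
[-0.0898, -0.0174, 0.0202, -1.2, -10.0, 11.2]
[0.42059428 0.13245777 0.16241339] [0.52330162 0.21650436]
```

{"method": "jog_arm", "body": {"rows": [[[-0.09,-0.017,0.02,-2,-3,14.5,1],[-0.09,-0.017,0.02,-2,-4.5,14.5,1],[-0.09,-0.017,0.02,-1.5,-5.5,14,1],[-0.09,-0.017,0.02,-1.5,-7,13.5,1],[-0.09,-0.017,0.02,-1,-8,13,1],[-0.09,-0.017,0.02,-1,-9,12,1],[-0.09,-0.017,0.02,-1,-10,11,1],[0,0,0,0,0,0,1]]]}}

```text
time: 21.78
ee_pos: [0.419, 0.1332, 0.1471]
eef_rot: [-1.716, 0.701, 1.657]
force: [-0.7, 0.2, -1.6]
finger_gap: 0.0162
```

Run:
```python
from h import *
st();sst()
grab("side","s9");checkscoop("side");grab("scene","c9");checkscoop("scene");nuggets("side");nuggets("scene")
l=tray(-.036);A=splan(None,39.7,9,lip=[l[0],l[1],.03],n=3)
```

```text
t 21.77 p [0.419  0.1332 0.1471] X [ 0.061  0.057 -0.996] Z [-0.653  0.758  0.003] gap 0.0162 F [-0.7  0.2 -1.6] j [ 0.77 -0.49 -0.51  0.   -1.46 -1.63]
scoop o [0.4813 0.1854 0.0752] head,pitch,roll [40.6 10.6  0.1] lip [0.5186 0.2174 0.0659]
side floor n 530 z0 0.0023 pitchup deg 0.09 roll 0.42
  side 1 76 x [-0.0496  0.0231] y 0.0487 yaw 2.79 ztop 0.0519
  side -1 62 x [-0.0501  0.0208] y -0.0464 yaw -0.54 ztop 0.0519
scene floor n 426 z0 0.0027 pitchup deg -0.02 roll 0.59
  side 1 50 x [-0.0479  0.0241] y 0.0453 yaw 1.93 ztop 0.0529
  side -1 50 x [-0.05    0.0227] y -0.0493 yaw -4.32 ztop 0.0521
side 91 uv 0.0803 -0.0207 ext 0.068 0.095 -0.039 -0.011 z 0.033
side 91 uv -0.003 -0.0219 ext -0.017 0.012 -0.04 -0.012 z 0.035
side 92 uv 0.0407 0.0274 ext 0.027 0.055 0.009 0.039 z 0.034
scene 55 uv 0.0066 -0.0312 ext -0.009 0.016 -0.04 -0.017 z 0.034
scene 87 uv 0.0494 0.0162 ext 0.034 0.059 0.005 0.033 z 0.032
scene 68 uv 0.09 -0.0289 ext 0.074 0.098 -0.042 -0.017 z 0.032
dist mm 40.0 deg 1.8 rows 3
[0.0047, 0.0007, -0.0093, 13.3, 0.7, -0.5]
[0.0047, 0.0007, -0.0093, 13.3, 0.8, -0.4]
[0.0047, 0.0007, -0.0093, 13.3, 0.9, -0.4]
```

View pics/s9.png

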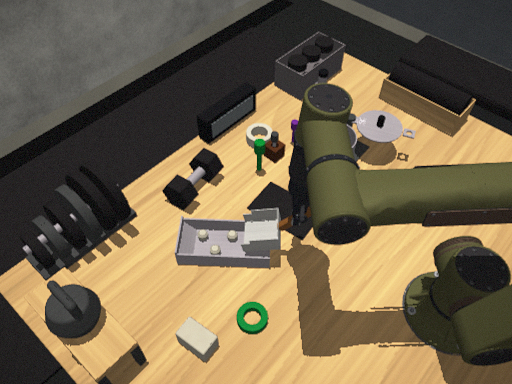

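{"method": "jog_arm", "body": {"rows": [[[0.005,0,-0.009,13,0.8,-0.5,1],[0.005,0,-0.009,13,0.8,-0.5,1],[0.005,0,-0.009,13,0.8,-0.5,1],[0,0,0,0,0,0,1]]]}}

```text
time: 22.38
ee_pos: [0.4197, 0.1307, 0.1037]
eef_rot: [-1.704, 0.689, 1.624]
force: [0.1, -0.8, -1.5]
finger_gap: 0.0166
```

Run:
```python
from h import *
st();sst()
A=scoop_now();l=(A@[.05,0,0,1])[:2]-TC;print("lip uv",l@TE,l@TF)
l=tray(-.033);A=splan(None,39.7,9,lip=[l[0],l[1],.006],n=2)
```

```text
t 22.38 p [0.4197 0.1307 0.1037] X [ 0.083  0.075 -0.994] Z [-0.637  0.771  0.005] gap 0.0166 F [ 0.1 -0.8 -1.5] j [ 0.77 -0.51 -0.61  0.   -1.36 -1.65]
scoop o [0.4846 0.183  0.034 ] head,pitch,roll [39.4  9.   0.1] lip [0.5227 0.2143 0.0262]
lip uv -0.037836784427766446 -0.0012774643011721314
dist mm 20.8 deg 0.3 rows 2
[-0.0026, 0.001, -0.0002, 10.3, -1.2, 0.4]
[-0.0026, 0.001, -0.0002, 10.3, -1.2, 0.4]
```

{"method": "jog_arm", "body": {"rows": [[[-0.003,0,0,10,-1,0.5,1],[-0.003,0,0,9,-1,0.5,1],[0,0,0,0,0,0,1]]]}}

```text
time: 22.75
ee_pos: [0.4226, 0.1346, 0.0843]
eef_rot: [-1.709, 0.683, 1.627]
force: [-0.4, -0.0, -1.8]
finger_gap: 0.0166
```

```bash
cat >> h.py <<'E'
def luv():
    A=scoop_now();l=(A@[.05,0,0,1])[:3];q=l[:2]-TC;print("lip uvz",(q@TE).round(4),(q@TF).round(4),l[2].round(4))
E
python3 - <<'E'
from h import *
st();sst();luv()
p,d,o=grab("scene","c10");p=p[:,:,::-1]
cv2.imwrite("pics/c10c.png",cv2.resize(p[160:270,230:370],None,fx=5,fy=5))
l=tray(.02);A=splan(None,39.7,9,lip=[l[0],l[1],.005],n=5)
E
```

```text
t 22.75 p [0.4226 0.1346 0.0843] X [ 0.084  0.076 -0.994] Z [-0.642  0.767  0.004] gap 0.0166 F [-0.4 -0.  -1.8] j [ 0.77 -0.49 -0.63  0.   -1.31 -1.65]
scoop o [0.4872 0.1873 0.0147] head,pitch,roll [39.8  9.   0.1] lip [0.5252 0.2189 0.0069]
lip uvz -0.033 0.0006 0.0069
dist mm 53.0 deg 0.1 rows 5
[0.0003, 0.0003, 0.0003, 1.7, -10.5, -0.1]
[0.0003, 0.0003, 0.0003, 1.7, -10.5, -0.1]
[0.0003, 0.0003, 0.0003, 1.7, -10.5, -0.1]
[0.0003, 0.0003, 0.0003, 1.7, -10.5, -0.1]
[0.0003, 0.0003, 0.0003, 1.7, -10.5, -0.1]
```

View pics/c10c.png

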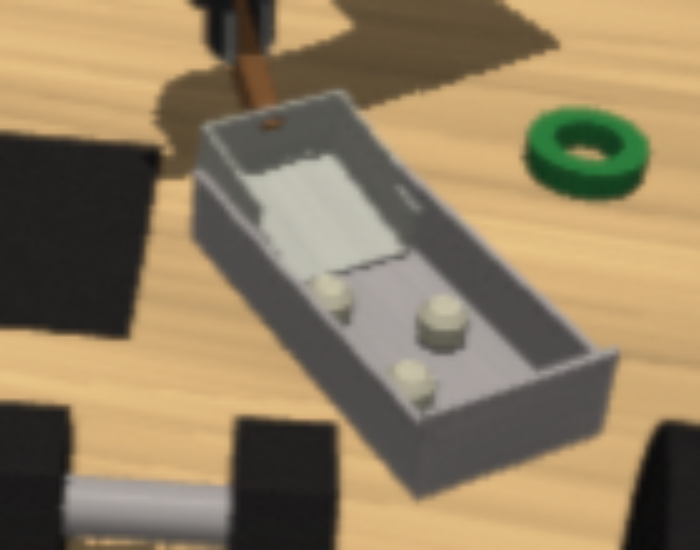

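{"method": "jog_arm", "body": {"rows": [[[0,0,0,1,-10,0,1],[0,0,0,1.5,-10,0,1],[0,0,0,1.5,-10,0,1],[0,0,0,1.5,-10,0,1],[0,0,0,1.5,-10,0,1],[0,0,0,1.5,-10,0,1]]]}}

```text
time: 23.55
ee_pos: [0.4732, 0.1766, 0.084]
eef_rot: [-1.71, 0.681, 1.626]
force: [0.9, 0.1, -2.2]
finger_gap: 0.0167
```

Run:
```python
from h import *
st();sst();luv()
grab("side","s11");checkscoop("side")
p,d,o=grab("scene","c11");p=p[:,:,::-1];a=cv2.imread("pics/s11.png")
cv2.imwrite("pics/c11c.png",np.hstack([cv2.resize(p[160:270,250:370],(390,358)),cv2.resize(a[180:280,165:285],(390,325))[:358] if 0 else cv2.resize(a[175:285,165:285],(390,358))]))
l=tray(.06);A=splan(None,39.7,7,lip=[l[0],l[1],.005],n=5)
```

```text
t 23.55 p [0.4732 0.1766 0.084 ] X [ 0.086  0.076 -0.993] Z [-0.642  0.767  0.003] gap 0.0167 F [ 0.9  0.1 -2.2] j [ 0.76 -0.29 -0.49  0.   -1.26 -1.63]
scoop o [0.5379 0.2294 0.0146] head,pitch,roll [39.8  8.8  0.1] lip [0.5759 0.2611 0.007 ]
lip uvz 0.0329 0.0007 0.007
side floor n 497 z0 0.0022 pitchup deg -0.24 roll 0.54
  side 1 80 x [-0.0486  0.0583] y 0.0497 yaw 5.55 ztop 0.0519
  side -1 66 x [-0.0503  0.0464] y -0.0462 yaw -4.79 ztop 0.0518
dist mm 25.4 deg 1.9 rows 5
[0.0003, 0.0002, -0.0065, 1.8, -4.8, -0.1]
[0.0003, 0.0002, -0.0065, 1.8, -4.8, -0.1]
[0.0003, 0.0002, -0.0065, 1.8, -4.7, -0.1]
[0.0003, 0.0002, -0.0065, 1.9, -4.7, -0.1]
[0.0003, 0.0002, -0.0065, 1.9, -4.7, -0.1]
```

View pics/c11c.png

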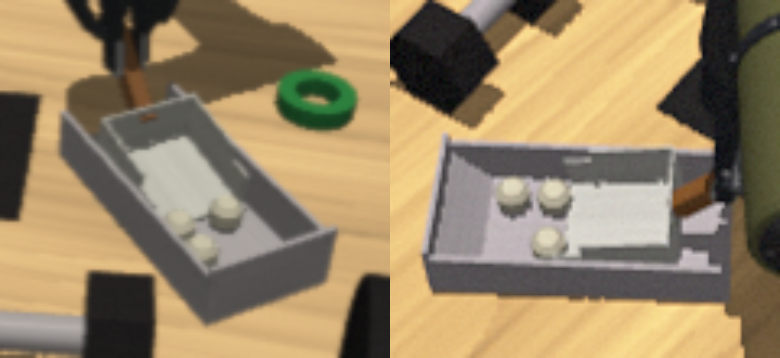

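Run:
```python
from h import *
l=tray(.08);A=splan(None,39.7,4,lip=[l[0],l[1],.0035],n=5)
```

```text
dist mm 43.6 deg 4.9 rows 5
[0.0003, 0.0003, -0.017, 3.9, -7.8, -0.1]
[0.0003, 0.0003, -0.017, 4.0, -7.8, -0.1]
[0.0003, 0.0003, -0.017, 4.1, -7.7, -0.1]
[0.0003, 0.0003, -0.017, 4.3, -7.6, -0.1]
[0.0003, 0.0003, -0.017, 4.4, -7.5, -0.1]
```

{"method": "jog_arm", "body": {"rows": [[[0,0,-0.017,4,-8,0,1],[0,0,-0.017,4,-8,0,1],[0,0,-0.017,4,-8,0,1],[0,0,-0.017,4,-8,0,1],[0,0,-0.017,4,-8,0,1]]]}}

```text
time: 24.28
ee_pos: [0.5074, 0.2054, 0.069]
eef_rot: [-1.716, 0.596, 1.564]
force: [-0.6, -0.5, -1.8]
finger_gap: 0.0165
```

Run:
```python
from h import *
st();sst();luv()
grab("side","s12");checkscoop("side")
p,d,o=grab("scene","c12");p=p[:,:,::-1];a=cv2.imread("pics/s12.png");checkscoop("scene")
cv2.imwrite("pics/c12c.png",np.hstack([cv2.resize(p[160:270,250:370],(390,358)),cv2.resize(a[175:285,165:285],(390,358))]))
l=tray(.1);A=splan(None,39.7,1,lip=[l[0],l[1],.0035],n=5)
```

```text
t 24.27 p [0.5074 0.2054 0.069 ] X [ 0.154  0.134 -0.979] Z [-0.642  0.767  0.003] gap 0.0165 F [-0.6 -0.5 -1.8] j [ 0.76 -0.24 -0.49  0.01 -1.12 -1.64]
scoop o [0.5767 0.262  0.0075] head,pitch,roll [39.8  3.7  0.1] lip [0.615  0.2939 0.0043]
lip uvz 0.084 0.0009 0.0043
side floor n 481 z0 0.0022 pitchup deg 0.01 roll 0.54
  side 1 100 x [-0.0493  0.0558] y 0.0505 yaw 5.92 ztop 0.0518
  side -1 82 x [-0.0507  0.0558] y -0.0473 yaw -7.51 ztop 0.0516
scene floor n 328 z0 0.0029 pitchup deg -0.26 roll -0.24
  side 1 85 x [-0.047   0.0566] y 0.0469 yaw 7.24 ztop 0.0522
  side -1 87 x [-0.0487  0.0567] y -0.0506 yaw -8.93 ztop 0.0514
dist mm 15.1 deg 2.7 rows 5
[0.0002, 0.0003, -0.0095, 1.9, -2.3, -0.2]
[0.0002, 0.0003, -0.0095, 2.0, -2.3, -0.2]
[0.0002, 0.0003, -0.0095, 2.0, -2.3, -0.1]
[0.0002, 0.0003, -0.0095, 2.0, -2.2, -0.1]
[0.0002, 0.0003, -0.0095, 2.0, -2.2, -0.1]
```

View pics/c12c.png

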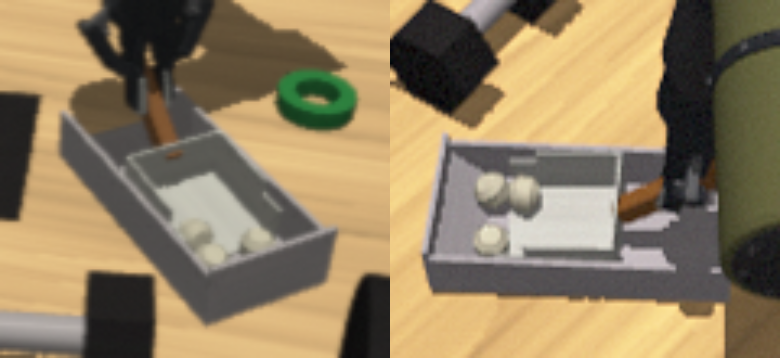

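Run:
```python
from h import *
l=tray(.106);A=splan(None,39.7,0,lip=[l[0],l[1],.004],n=4)
```

```text
dist mm 20.4 deg 3.7 rows 4
[0.0003, 0.0004, -0.0162, 3.2, -4.0, -0.2]
[0.0003, 0.0004, -0.0162, 3.2, -3.9, -0.2]
[0.0003, 0.0004, -0.0162, 3.3, -3.9, -0.2]
[0.0003, 0.0004, -0.0162, 3.4, -3.8, -0.2]
```

{"method": "jog_arm", "body": {"rows": [[[0,0,-0.016,3,-4,0,1],[0,0,-0.016,3,-4,0,1],[0,0,-0.016,3,-4,0,1],[0,0,-0.016,3,-4,0,1],[0,0,0,0,-2,0,1]]]}}

```text
time: 25.0
ee_pos: [0.5208, 0.2159, 0.0602]
eef_rot: [-1.719, 0.542, 1.523]
force: [-15.5, -7.3, 9.1]
finger_gap: 0.0165
```

Run:
```python
from h import *
st();sst();luv()
grab("side","s13");checkscoop("side")
p,d,o=grab("scene","c13");p=p[:,:,::-1];a=cv2.imread("pics/s13.png");checkscoop("scene")
cv2.imwrite("pics/c13c.png",np.hstack([cv2.resize(p[160:270,250:370],(390,358)),cv2.resize(a[175:285,165:285],(390,358))]))
for k in (5,10,15,20):
    u=.105+.1*np.sin(np.radians(k))-.003;l=tray(u);A=splan(None,39.7,-k,lip=[l[0],l[1],.005+.1*np.sin(np.radians(k))],n=1)
```

```text
t 25.0 p [0.5208 0.2159 0.0602] X [ 0.198  0.169 -0.966] Z [-0.642  0.767  0.003] gap 0.0165 F [-15.5  -7.3   9.1] j [ 0.76 -0.24 -0.52  0.02 -1.03 -1.64]
scoop o [0.5928 0.2746 0.0039] head,pitch,roll [39.8  0.4  0. ] lip [0.6312 0.3066 0.0036]
lip uvz 0.1045 0.0004 0.0036
side floor n 431 z0 0.0029 pitchup deg 0.79 roll -0.81
  side 1 162 x [-0.0513  0.0543] y 0.0573 yaw 2.98 ztop 0.0517
  side -1 138 x [-0.0532  0.0521] y -0.0546 yaw -2.67 ztop 0.0528
scene floor n 243 z0 0.0034 pitchup deg -0.1 roll -0.12
  side 1 126 x [-0.0507  0.0529] y 0.0488 yaw 3.99 ztop 0.0518
  side -1 136 x [-0.0516  0.0538] y -0.0577 yaw -4.14 ztop 0.0515
dist mm 3.9 deg 5.4 rows 1
[0.0005, 0.0013, -0.0937, 3.9, -0.4, -0.2]
dist mm 10.6 deg 10.4 rows 1
[0.0002, 0.0016, -0.181, 9.5, -4.6, -0.3]
dist mm 18.5 deg 15.4 rows 1
[-0.0, 0.0018, -0.2682, 15.8, -9.6, -0.3]
dist mm 27.4 deg 20.4 rows 1
[-0.0003, 0.002, -0.3555, 22.6, -15.5, -0.4]
```

View pics/c13c.png

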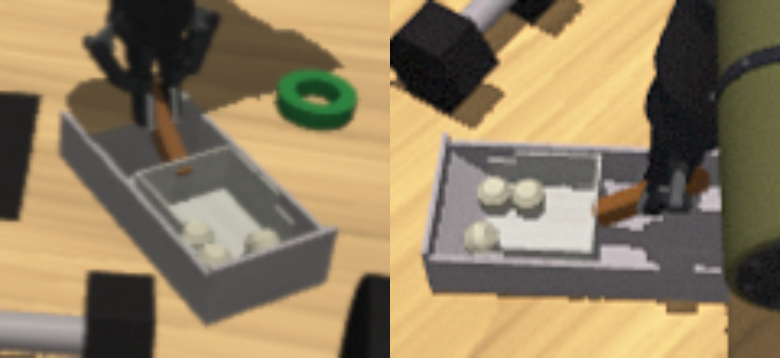

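{"method": "jog_arm", "body": {"rows": [[[0,0,-0.045,2,0.5,0,1],[0,0,-0.045,2,-0.5,0,1],[0,0,-0.045,3,-2,0,1],[0,0,-0.045,3,-2.5,0,1]]]}}

```text
time: 25.6
ee_pos: [0.5269, 0.2211, 0.0523]
eef_rot: [-1.718, 0.37, 1.39]
force: [-0.8, -0.3, -2.5]
finger_gap: 0.0164
```

Run:
```python
from h import *
st();sst();luv()
grab("side","s14");checkscoop("side")
p,d,o=grab("scene","c14");p=p[:,:,::-1];a=cv2.imread("pics/s14.png");checkscoop("scene")
cv2.imwrite("pics/c14c.png",np.hstack([cv2.resize(p[160:270,250:370],(390,358)),cv2.resize(a[175:285,165:285],(390,358))]))
for k in (15,20):
    u=.105+.1*np.sin(np.radians(k))-.003;l=tray(u);A=splan(None,39.7,-k,lip=[l[0],l[1],.006+.1*np.sin(np.radians(k))],n=3)
```

```text
t 25.6 p [0.5269 0.2211 0.0523] X [ 0.332  0.281 -0.901] Z [-0.642  0.767  0.003] gap 0.0164 F [-0.8 -0.3 -2.5] j [ 0.77 -0.37 -0.68  0.04 -0.81 -1.66]
scoop o [0.6056 0.2854 0.0142] head,pitch,roll [ 39.7 -10.3   0.1] lip [0.6435 0.3169 0.0232]
lip uvz 0.1206 0.0005 0.0232
side floor n 433 z0 0.0029 pitchup deg 0.58 roll -0.2
  side 1 87 x [-0.0535  0.0217] y 0.0498 yaw -5.02 ztop 0.0532
  side -1 75 x [-0.0585  0.0195] y -0.0462 yaw 4.4 ztop 0.0522
scene floor n 170 z0 0.0033 pitchup deg 0.24 roll -0.99
  side 1 66 x [-0.0574  0.0241] y 0.0462 yaw -2.78 ztop 0.0518
  side -1 74 x [-0.054   0.0246] y -0.0499 yaw 2.74 ztop 0.0511
dist mm 7.0 deg 4.8 rows 3
[-0.0002, 0.0007, -0.0281, 1.8, -1.5, -0.1]
[-0.0002, 0.0007, -0.0281, 1.8, -1.5, -0.1]
[-0.0002, 0.0007, -0.0281, 1.8, -1.4, -0.1]
dist mm 15.9 deg 9.8 rows 3
[-0.0003, 0.0008, -0.0572, 4.4, -3.0, -0.1]
[-0.0003, 0.0008, -0.0572, 4.5, -2.8, -0.1]
[-0.0003, 0.0008, -0.0572, 4.7, -2.5, -0.1]
```

View pics/c14c.png

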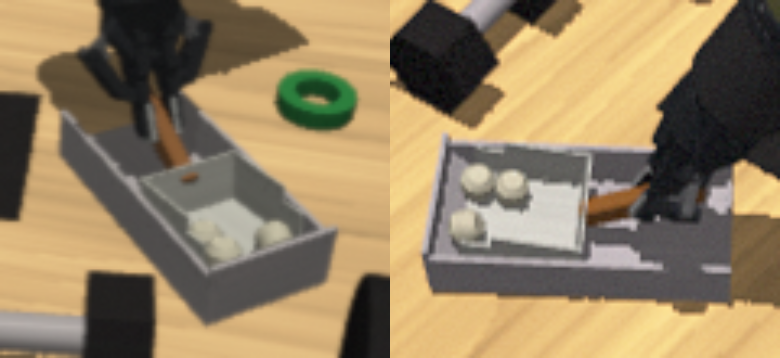

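{"method": "jog_arm", "body": {"rows": [[[0,0,-0.04,3,-2.5,0,1],[0,0,-0.045,3.5,-2.5,0,1],[0,0,-0.045,3.5,-2.5,0,1],[0,0,-0.045,3.5,-2,0,1]]]}}

```text
time: 26.2
ee_pos: [0.5387, 0.231, 0.0458]
eef_rot: [-1.708, 0.213, 1.263]
force: [-0.2, 0.5, -2.4]
finger_gap: 0.0164
```

```bash
cat >> h.py <<'E'
def two(tag,crop=(160,270,250,370),crop2=(175,285,165,285)):
    grab("side","s"+tag);checkscoop("side");grab("scene","c"+tag);checkscoop("scene")
    a=cv2.imread(f"pics/s{tag}.png");p=cv2.imread(f"pics/c{tag}.png")
    c=crop;k=crop2
    cv2.imwrite(f"pics/m{tag}.png",np.hstack([cv2.resize(p[c[0]:c[1],c[2]:c[3]],(390,358),interpolation=cv2.INTER_CUBIC),cv2.resize(a[k[0]:k[1],k[2]:k[3]],(390,358),interpolation=cv2.INTER_CUBIC)]))
E
python3 - <<'E'
from h import *
st();sst();luv();two("15")
E
```

```text
t 26.2 p [0.5387 0.231  0.0458] X [ 0.448  0.378 -0.81 ] Z [-0.642  0.767  0.003] gap 0.0164 F [-0.2  0.5 -2.4] j [ 0.77 -0.45 -0.82  0.08 -0.57 -1.7 ]
scoop o [0.6214 0.2985 0.026 ] head,pitch,roll [ 39.7 -20.4   0.1] lip [0.6575 0.3285 0.0435]
lip uvz 0.1388 0.0005 0.0435
side floor n 414 z0 0.0028 pitchup deg -0.07 roll 0.54
  side 1 79 x [-0.0572  0.0237] y 0.0493 yaw -3.16 ztop 0.0528
  side -1 72 x [-0.0566  0.0215] y -0.0463 yaw 1.7 ztop 0.0529
scene floor n 62 z0 0.0186 pitchup deg 5.53 roll -1.07
  side 1 64 x [-0.0513  0.0254] y 0.046 yaw 0.11 ztop 0.0509
  side -1 58 x [-0.0576  0.0229] y -0.0501 yaw 2.65 ztop 0.0509
```

View pics/m15.png

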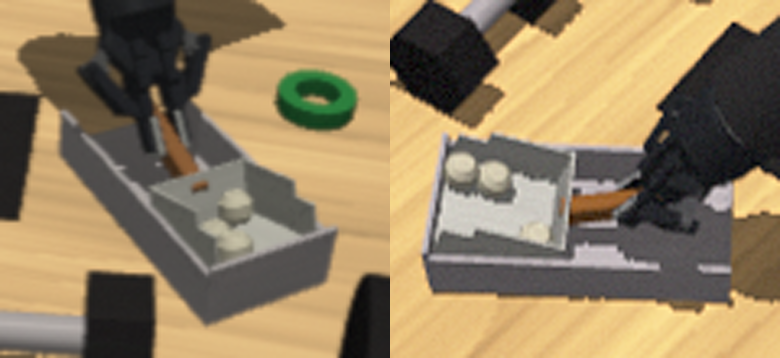

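Run:
```python
from h import *
l=tray(.136);A=splan(None,39.7,-29,lip=[l[0],l[1],.064],n=4)
```

```text
dist mm 1.1 deg 8.8 rows 4
[-0.0003, 0.0005, -0.0382, 0.2, 0.2, -0.1]
[-0.0003, 0.0005, -0.0382, 0.2, 0.2, -0.1]
[-0.0003, 0.0005, -0.0382, 0.2, 0.2, -0.1]
[-0.0003, 0.0005, -0.0382, 0.2, 0.2, -0.1]
```

{"method": "jog_arm", "body": {"rows": [[[0,0,-0.042,0,0,0,1],[0,0,-0.042,0,0,0,1],[0,0,-0.042,0,0,0,1],[0,0,-0.042,0,0,0,1],[0,0,0,0,0,0,1]]]}}

```text
time: 26.92
ee_pos: [0.5389, 0.2307, 0.0466]
eef_rot: [-1.691, 0.071, 1.141]
force: [-0.2, 0.2, -2.0]
finger_gap: 0.0163
```

Run:
```python
from h import *
st();sst();luv();two("16")
```

```text
t 26.93 p [0.5389 0.2307 0.0466] X [ 0.544  0.456 -0.704] Z [-0.642  0.767  0.001] gap 0.0163 F [-0.2  0.2 -2. ] j [ 0.78 -0.56 -0.99  0.16 -0.36 -1.78]
scoop o [0.623  0.2993 0.0445] head,pitch,roll [ 39.7 -29.8   0. ] lip [0.6564 0.327  0.0694]
lip uvz 0.137 0.0001 0.0694
side floor n 400 z0 0.0031 pitchup deg 0.04 roll 0.32
  side 1 70 x [-0.0495  0.0233] y 0.0497 yaw 3.5 ztop 0.0528
  side -1 70 x [-0.0495  0.0222] y -0.0459 yaw -3.04 ztop 0.0536
scene floor n 143 z0 0.0046 pitchup deg -2.03 roll -2.43
  side 1 56 x [-0.0464  0.0249] y 0.0457 yaw 2.84 ztop 0.0514
  side -1 50 x [-0.0461  0.0244] y -0.0499 yaw -2.87 ztop 0.051
```

View pics/m16.png

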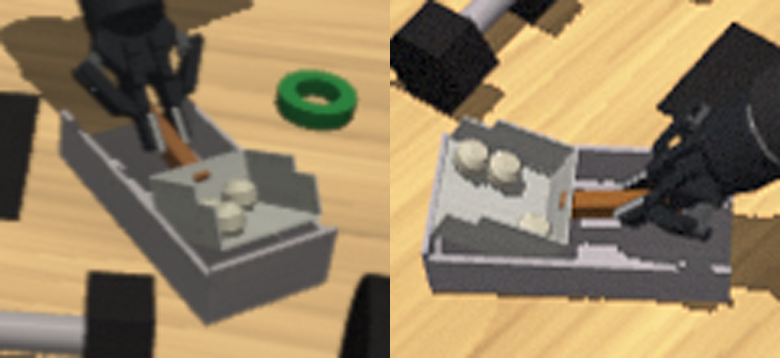

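{"method": "jog_arm", "body": {"rows": [[[0,0,0,-7,-7,0,1],[0,0,0,-12,-12,0,1],[0,0,0.01,-16,-16,0,1],[0,0,0.02,-20,-20,0,1],[0,0,0.02,-20,-20,0,1]]]}}

```text
time: 27.65
ee_pos: [0.5399, 0.232, 0.1592]
eef_rot: [-1.699, 0.117, 1.182]
force: [0.1, 1.1, -2.3]
finger_gap: 0.0158
```

Run:
```python
from h import *
st();sst();luv();two("17",(110,250,230,380),(130,285,165,325))
```

```text
t 27.65 p [0.5399 0.232  0.1592] X [ 0.514  0.432 -0.742] Z [-0.643  0.766  0.001] gap 0.0158 F [ 0.1  1.1 -2.3] j [ 0.78 -0.62 -0.77  0.08 -0.7  -1.7 ]
scoop o [0.6237 0.3006 0.1513] head,pitch,roll [ 39.8 -26.7   0. ] lip [0.658  0.3292 0.1737]
lip uvz 0.1396 0.0007 0.1737
side floor n 442 z0 0.0031 pitchup deg -0.18 roll 0.24
  side 1 89 x [-0.0482  0.0221] y 0.0493 yaw 3.24 ztop 0.0523
  side -1 81 x [-0.0496  0.0225] y -0.0464 yaw -1.32 ztop 0.0521
scene floor n 172 z0 0.0044 pitchup deg -2.45 roll -0.42
  side 1 70 x [-0.0472  0.0244] y 0.0461 yaw 2.42 ztop 0.0511
  side -1 59 x [-0.0477  0.0266] y -0.05 yaw -2.63 ztop 0.0511
```

View pics/m17.png

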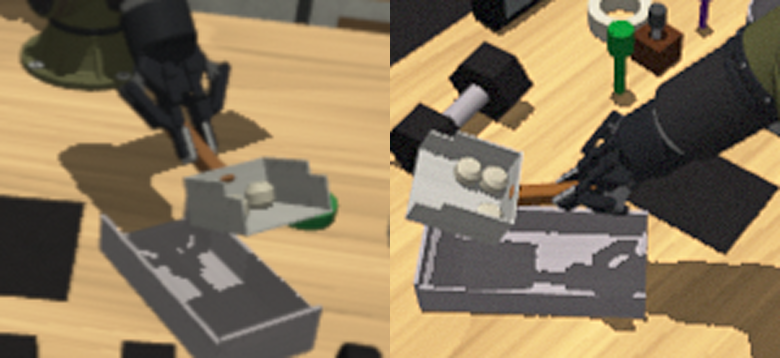

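Run:
```python
from h import *
A=splan([.52,.10,.23],20,-18,smax=28,amax=5)
print(A[:3,3])
```

```text
dist mm 226.4 deg 21.8 rows 9
[0.0304, 0.0236, 0.0176, -22.5, 9.7, -5.7]
[0.0304, 0.0236, 0.0176, -22.2, 9.9, -6.5]
[0.0304, 0.0236, 0.0176, -21.8, 10.1, -7.3]
[0.0304, 0.0236, 0.0176, -21.5, 10.3, -8.1]
[0.0304, 0.0236, 0.0176, -21.1, 10.4, -9.0]
[0.0304, 0.0236, 0.0176, -20.7, 10.5, -9.8]
[0.0304, 0.0236, 0.0176, -20.3, 10.5, -10.6]
[0.0304, 0.0236, 0.0176, -19.8, 10.5, -11.4]
[0.0304, 0.0236, 0.0176, -19.4, 10.5, -12.1]
[0.42022408 0.06468565 0.25417795]
```

Run:
```python
from h import *
A=splan([.60,.10,.24],20,-18,smax=28,amax=5)
print(A[:3,3])
```

```text
dist mm 200.2 deg 21.8 rows 8
[0.0342, 0.0265, 0.0198, -21.0, 4.5, -12.8]
[0.0342, 0.0265, 0.0198, -20.6, 4.4, -13.5]
[0.0342, 0.0265, 0.0198, -20.1, 4.4, -14.2]
[0.0342, 0.0265, 0.0198, -19.7, 4.2, -14.9]
[0.0342, 0.0265, 0.0198, -19.2, 4.1, -15.5]
[0.0342, 0.0265, 0.0198, -18.7, 3.9, -16.2]
[0.0342, 0.0265, 0.0198, -18.2, 3.7, -16.8]
[0.0342, 0.0265, 0.0198, -17.6, 3.5, -17.4]
[0.50022408 0.06468565 0.26417795]
```

{"method": "jog_arm", "body": {"rows": [[[0.034,0.026,0.02,-21,4.5,-12.8,1],[0.034,0.026,0.02,-21,4.5,-13.5,1],[0.034,0.026,0.02,-20,4.5,-14,1],[0.034,0.026,0.02,-20,4,-15,1],[0.034,0.026,0.02,-19,4,-15.5,1],[0.034,0.026,0.02,-19,4,-16,1],[0.034,0.026,0.02,-18,4,-17,1],[0.034,0.026,0.02,-17,3.5,-17,1]]]}}

```text
time: 28.75
ee_pos: [0.4969, 0.0613, 0.2668]
eef_rot: [-1.58, 0.532, 1.045]
force: [0.5, 0.9, -2.6]
finger_gap: 0.0166
```

Run:
```python
from h import *
st();sst()
A=splan([.56,-.08,.24],5,-14,smax=28,amax=5)
print(A[:3,3])
```

```text
t 28.75 p [0.4969 0.0613 0.2668] X [ 0.507  0.189 -0.841] Z [-0.342  0.94   0.005] gap 0.0166 F [ 0.5  0.9 -2.6] j [ 0.64 -0.79 -0.62  0.16 -1.19 -1.88]
scoop o [0.5965 0.0963 0.2414] head,pitch,roll [ 19.7 -17.3   0.3] lip [0.6414 0.1125 0.2563]
dist mm 154.9 deg 15.2 rows 6
[0.0366, 0.0228, 0.0095, -8.8, 12.0, -21.1]
[0.0366, 0.0228, 0.0095, -8.2, 11.3, -21.7]
[0.0366, 0.0228, 0.0095, -7.6, 10.6, -22.3]
[0.0366, 0.0228, 0.0095, -7.0, 9.8, -22.8]
[0.0366, 0.0228, 0.0095, -6.4, 9.0, -23.3]
[0.0366, 0.0228, 0.0095, -5.7, 8.2, -23.8]
[ 0.45642082 -0.08811767  0.27150186]
```

{"method": "jog_arm", "body": {"rows": [[[0.037,0.023,0.01,-9,12,-21,1],[0.037,0.023,0.01,-8,11,-22,1],[0.037,0.023,0.01,-8,11,-22,1],[0.037,0.023,0.01,-7,10,-23,1],[0.037,0.023,0.01,-6,9,-23,1],[0.037,0.023,0.01,-6,8,-24,1]]]}}

```text
time: 29.5
ee_pos: [0.4537, -0.0908, 0.2745]
eef_rot: [-1.447, 0.768, 0.89]
force: [0.5, -0.1, -2.8]
finger_gap: 0.0163
```

Run:
```python
from h import *
st();sst()
A=splan(None,-5,-4,lip=[.525,-.2355,.18],smax=28,amax=5)
print(A[:3,3])
```

```text
t 29.5 p [ 0.4537 -0.0908  0.2745] X [ 0.487  0.045 -0.872] Z [-0.084  0.996  0.005] gap 0.0163 F [ 0.5 -0.1 -2.8] j [ 0.34 -0.84 -0.6   0.12 -1.31 -1.83]
scoop o [ 0.5572 -0.0833  0.2427] head,pitch,roll [  4.6 -13.8   0.2] lip [ 0.6056 -0.0794  0.2547]
dist mm 158.5 deg 13.7 rows 6
[0.0253, 0.0121, 0.0285, 0.1, 16.4, -20.7]
[0.0253, 0.0121, 0.0285, 0.8, 15.8, -21.1]
[0.0253, 0.0121, 0.0285, 1.5, 15.3, -21.5]
[0.0253, 0.0121, 0.0285, 2.2, 14.7, -21.9]
[0.0253, 0.0121, 0.0285, 2.8, 14.0, -22.2]
[0.0253, 0.0121, 0.0285, 3.5, 13.4, -22.5]
[ 0.37891818 -0.22177517  0.2255762 ]
```

{"method": "jog_arm", "body": {"rows": [[[0.025,0.012,0.028,0,16,-21,1],[0.025,0.012,0.028,0.5,16,-21,1],[0.025,0.012,0.028,1,15,-21.5,1],[0.025,0.012,0.028,2,15,-22,1],[0.025,0.012,0.028,3,14,-22,1],[0.025,0.012,0.028,3,13,-22.5,1]]]}}

```text
time: 30.25
ee_pos: [0.3763, -0.2245, 0.228]
eef_rot: [-1.297, 1.0, 0.891]
force: [-0.4, -0.0, -1.1]
finger_gap: 0.0163
```

Run:
```python
from h import *
st();sst();two("18",(80,260,60,260),(80,260,230,430))
A=splan(None,-5,8,lip=[.527,-.2355,.13],smax=28,amax=4)
print(A[:3,3])
```

```text
t 30.25 p [ 0.3763 -0.2245  0.228 ] X [ 0.334 -0.024 -0.942] Z [0.084 0.996 0.005] gap 0.0163 F [-0.4 -0.  -1.1] j [-0.07 -0.73 -0.54 -0.   -1.42 -1.58]
scoop o [ 0.4728 -0.2338  0.1791] head,pitch,roll [-5.  -4.1  0.2] lip [ 0.5225 -0.2381  0.1827]
side floor n 170 z0 0.004 pitchup deg -1.8 roll 1.24
  side 1 70 x [-0.0492  0.023 ] y 0.0481 yaw 1.28 ztop 0.0521
  side -1 58 x [-0.0488  0.0215] y -0.0472 yaw -2.98 ztop 0.0519
scene floor n 201 z0 0.0043 pitchup deg -1.3 roll -1.04
  side 1 48 x [-0.0477  0.0249] y 0.0492 yaw 2.44 ztop 0.052
  side -1 42 x [-0.0489  0.0235] y -0.0464 yaw -4.41 ztop 0.0507
dist mm 28.5 deg 12.0 rows 4
[-0.0006, 0.0004, 0.0525, 6.7, -2.2, 0.9]
[-0.0006, 0.0004, 0.0525, 6.6, -2.6, 0.9]
[-0.0006, 0.0004, 0.0525, 6.4, -2.9, 0.9]
[-0.0006, 0.0004, 0.0525, 6.3, -3.3, 0.9]
[ 0.39355198 -0.22288048  0.2050855 ]
```

View pics/m18.png

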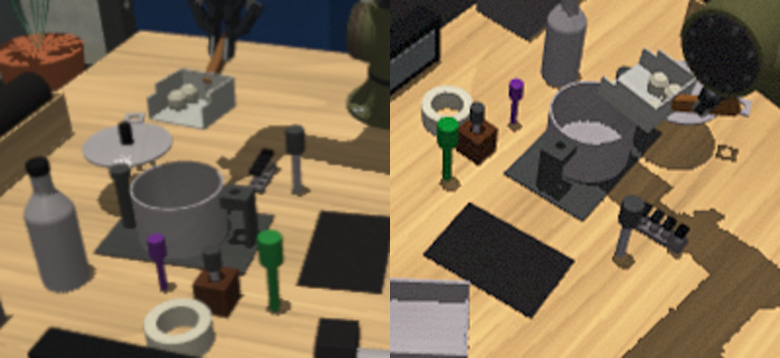

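{"method": "jog_arm", "body": {"rows": [[[0,0,0.05,6.5,-2,1,1],[0,0,0.05,6.5,-2.5,1,1],[0,0,0.05,6.5,-3,1,1],[0,0,0.05,6,-3,1,1]]]}}

```text
time: 30.85
ee_pos: [0.395, -0.221, 0.208]
eef_rot: [-1.211, 1.143, 1.042]
force: [1.5, -0.1, -2.3]
finger_gap: 0.0163
```

Run:
```python
from h import *
st();sst()
A=splan(None,-5,20,lip=[.530,-.2355,.113],n=3)
A=splan(None,-5,35,lip=[.530,-.2355,.111],n=6)
A=splan(None,-5,62,lip=[.530,-.2355,.110],n=10)
print(A)
```

```text
t 30.85 p [ 0.395 -0.221  0.208] X [ 0.142 -0.006 -0.99 ] Z [0.085 0.996 0.006] gap 0.0163 F [ 1.5 -0.1 -2.3] j [-0.06 -0.5  -0.41 -0.   -1.51 -1.59]
scoop o [ 0.4799 -0.2291  0.1409] head,pitch,roll [-5.   7.3  0.2] lip [ 0.5294 -0.2334  0.1346]
dist mm 21.3 deg 12.7 rows 3
[0.0001, 0.001, 0.0739, -1.1, -7.0, -0.6]
[0.0001, 0.001, 0.0739, -1.6, -6.9, -0.6]
[0.0001, 0.001, 0.0739, -2.1, -6.7, -0.6]
dist mm 59.1 deg 27.7 rows 6
[0.0002, 0.0004, 0.0806, -3.9, -9.0, -0.3]
[0.0002, 0.0004, 0.0806, -4.6, -8.7, -0.3]
[0.0002, 0.0004, 0.0806, -5.3, -8.3, -0.3]
[0.0002, 0.0004, 0.0806, -5.9, -7.9, -0.3]
[0.0002, 0.0004, 0.0806, -6.5, -7.4, -0.3]
[0.0002, 0.0004, 0.0806, -7.1, -6.8, -0.3]
dist mm 129.8 deg 54.7 rows 10
[0.0004, 0.0001, 0.0955, -3.7, -12.4, -0.2]
[0.0004, 0.0001, 0.0955, -4.9, -12.0, -0.2]
[0.0004, 0.0001, 0.0955, -6.0, -11.5, -0.2]
[0.0004, 0.0001, 0.0955, -7.1, -10.9, -0.2]
[0.0004, 0.0001, 0.0955, -8.1, -10.1, -0.2]
[0.0004, 0.0001, 0.0955, -9.0, -9.3, -0.2]
[0.0004, 0.0001, 0.0955, -9.9, -8.4, -0.2]
[0.0004, 0.0001, 0.0955, -10.6, -7.4, -0.2]
[0.0004, 0.0001, 0.0955, -11.3, -6.4, -0.2]
[0.0004, 0.0001, 0.0955, -11.8, -5.3, -0.2]
[[-0.72292141 -0.68537409  0.08744708  0.51210931]
 [ 0.06584704  0.05764636  0.99616317 -0.23299044]
 [-0.68778543  0.72590581  0.00345606  0.26257485]
 [ 0.          0.          0.          1.        ]]
```

{"method": "jog_arm", "body": {"rows": [[[0,0,0.074,-1,-7,-0.5,1],[0,0,0.074,-1.5,-7,-0.5,1],[0,0,0.074,-2,-7,-0.5,1]]]}}

```text
time: 31.22
ee_pos: [0.418, -0.2221, 0.2156]
eef_rot: [-1.103, 1.298, 1.212]
force: [-0.5, 0.1, -2.4]
finger_gap: 0.0162
```

Run:
```python
from h import *
st();sst()
A=splan(None,-5,36,lip=[.528,-.2355,.112],n=3)
B=R.from_matrix(A[:3,:3]),A[:3,3]
splan
r=srot(-5,52);o=np.array([.528,-.2355,.112])-r.apply([.05,0,0]);C=M(o,r)@np.linalg.inv(TS)
plan(C[:3,3],R.from_matrix(C[:3,:3]),n=3,frm=(A[:3,3],R.from_matrix(A[:3,:3])))
```

```text
t 31.23 p [ 0.418  -0.2221  0.2156] X [-0.08   0.013 -0.997] Z [0.081 0.997 0.006] gap 0.0162 F [-0.5  0.1 -2.4] j [-0.07 -0.23 -0.2  -0.01 -1.69 -1.59]
scoop o [ 0.4861 -0.2284  0.1313] head,pitch,roll [-4.7 20.1  0.2] lip [ 0.5329 -0.2323  0.1141]
dist mm 37.8 deg 15.9 rows 3
[0.0019, 0.0007, 0.0927, -9.3, -8.5, -0.9]
[0.0019, 0.0007, 0.0927, -10.0, -7.6, -0.9]
[0.0019, 0.0007, 0.0927, -10.7, -6.6, -0.9]
dist mm 42.8 deg 16.0 rows 3
[0.0002, -0.0002, 0.0931, -10.1, -10.0, 0.0]
[0.0002, -0.0002, 0.0931, -11.0, -9.0, 0.0]
[0.0002, -0.0002, 0.0931, -11.8, -8.0, 0.0]
```

{"method": "jog_arm", "body": {"rows": [[[0,0,0.093,-9.5,-8,-1,1],[0,0,0.093,-10,-7.5,-1,1],[0,0,0.093,-10.5,-7,-1,1],[0,0,0.093,-10.5,-10,0,1],[0,0,0.093,-11,-9,0,1],[0,0,0.093,-12,-8,0,1],[0,0,0,0,0,0,1]]]}}

```text
time: 32.1
ee_pos: [0.4944, -0.2257, 0.2597]
eef_rot: [-0.76, 1.67, 1.622]
force: [-0.1, 0.5, -1.9]
finger_gap: 0.0162
```

Run:
```python
from h import *
st();sst();two("19",(80,260,60,260),(80,260,230,430))
A=splan(None,-5,66,lip=[.528,-.2355,.112],n=3)
```

```text
t 32.1 p [ 0.4944 -0.2257  0.2597] X [-0.599  0.049 -0.799] Z [0.072 0.997 0.007] gap 0.0162 F [-0.1  0.5 -1.9] j [-0.06  0.43  0.46 -0.01 -2.25 -1.58]
scoop o [ 0.5071 -0.2272  0.1518] head,pitch,roll [-3.9 52.4  0.3] lip [ 0.5375 -0.2292  0.1122]
  side 1 45 x [-0.0497  0.02  ] y 0.0481 yaw 2.97 ztop 0.0496
  side -1 15 x [-0.0292  0.0249] y -0.0487 yaw -1.77 ztop 0.0495
scene floor n 544 z0 0.0024 pitchup deg -0.09 roll 0.44
  side 1 57 x [-0.0481  0.0224] y 0.049 yaw 1.4 ztop 0.0523
  side -1 56 x [-0.0493  0.0224] y -0.047 yaw -2.09 ztop 0.0531
dist mm 28.8 deg 14.0 rows 3
[0.0042, -0.003, 0.0811, -6.2, -7.0, -1.9]
[0.0042, -0.003, 0.0811, -6.8, -6.5, -1.8]
[0.0042, -0.003, 0.0811, -7.3, -5.9, -1.8]
```

View pics/m19.png

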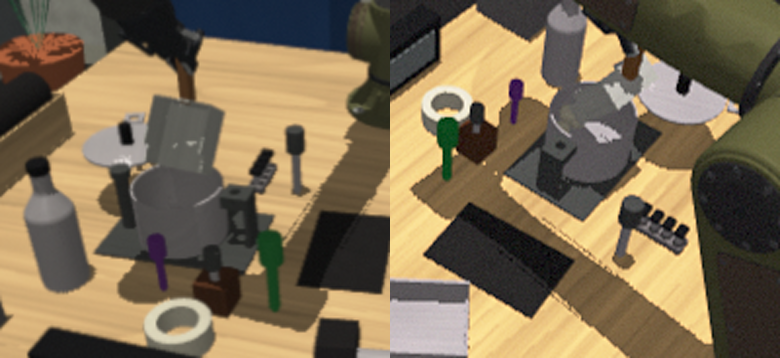

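{"method": "jog_arm", "body": {"rows": [[[0,0,0,-20,15,0,1],[0,0,0,-30,20,0,1],[0,0,-0.12,-10,10,0,1],[0,0,-0.15,0,10,0,1],[0,0,-0.15,0,10,0,1],[0,0,-0.15,0,10,0,1],[0,0,-0.15,0,5,0,1],[0,0,-0.15,0,0,0,1]]]}}

```text
time: 33.2
ee_pos: [0.4555, -0.2237, 0.364]
eef_rot: [-1.288, 1.03, 0.938]
force: [-0.3, 0.0, -2.0]
finger_gap: 0.0162
```

Run:
```python
from h import *
st();sst();two("20",(80,260,60,260),(80,260,230,430));grab("wrist","w20")
for c in ("scene","side"):
    p,d,o,W=last(c);m=(np.hypot(W[...,0]-.553,W[...,1]+.2357)<.064)&(W[...,2]<.09)&(W[...,2]>0);print(c,m.sum(),np.histogram(W[...,2][m],bins=np.arange(0,.1,.01))[0])
```

```text
t 33.2 p [ 0.4555 -0.2237  0.364 ] X [ 0.288 -0.019 -0.957] Z [0.071 0.997 0.002] gap 0.0162 F [-0.3  0.  -2. ] j [-0.06 -0.4  -0.08  0.   -1.6  -1.58]
scoop o [ 0.5496 -0.2316  0.3104] head,pitch,roll [-4.2 -1.3  0. ] lip [ 0.5995 -0.2353  0.3116]
side floor n 157 z0 0.0033 pitchup deg -0.18 roll 1.21
  side 1 81 x [-0.0493  0.0231] y 0.0486 yaw 1.65 ztop 0.0517
  side -1 70 x [-0.0499  0.022 ] y -0.0469 yaw -3.16 ztop 0.0518
scene floor n 226 z0 0.0022 pitchup deg -0.44 roll -0.22
  side 1 54 x [-0.0474  0.0253] y 0.0483 yaw 2.71 ztop 0.0505
  side -1 64 x [-0.0483  0.0241] y -0.0463 yaw -3.57 ztop 0.0512
scene 10 [0 0 3 2 1 1 0 1 2]
side 333 [ 55 115  24  48  31  41  14   1   4]
```

View pics/m20.png

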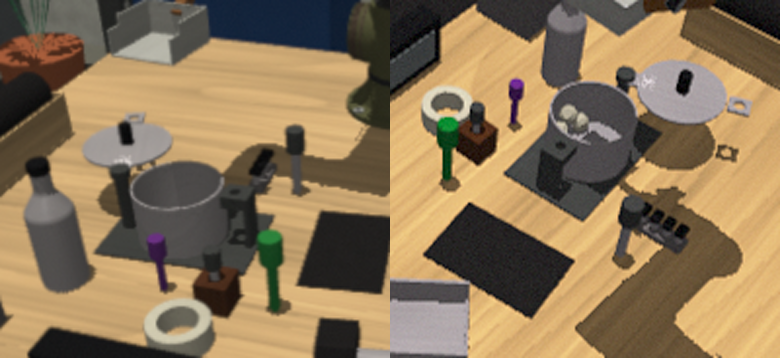

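View pics/w20.png

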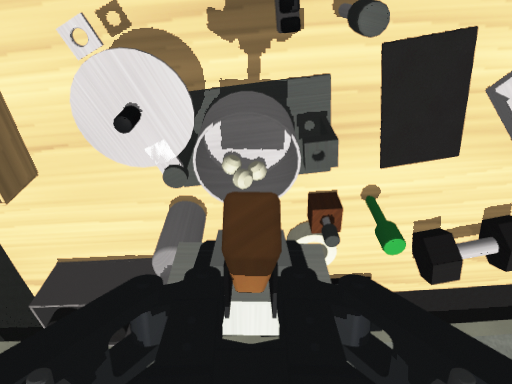

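Run:
```python
from h import *
for c in ("side","scene","wrist"):
    p,d,o,W=last(c);g=p.astype(int)
    m=(abs(W[...,2]-.004)<.006)&(g.sum(2)<90)&(W[...,0]>.36)&(W[...,0]<.68)&(W[...,1]>-.08)&(W[...,1]<.15)
    n,lab,s,_=cv2.connectedComponentsWithStats(m.astype(np.uint8));i=1+np.argmax(s[1:,4]);q=W[lab==i]
    r=cv2.minAreaRect(q[:,:2].astype(np.float32));print(c,np.round(r[0],4),np.round(r[1],4),round(r[2],2),len(q),np.median(q[:,2]).round(4))
A=splan([.5578,.039,.20],5,0,smax=35,amax=5)
print(A[:3,3])
```

```text
side [0.6142 0.0405] [0.008  0.0453] 7.59 14 0.0035
scene [0.4621 0.0198] [0.0112 0.0099] 6.69 4 0.0048
wrist [ 0.4382 -0.0406] [0.0132 0.0007] 8.9 11 0.0039
dist mm 277.8 deg 9.3 rows 8
[-0.0194, -0.0055, 0.0025, 12.8, 4.8, 31.9]
[-0.0194, -0.0055, 0.0025, 13.0, 4.1, 31.9]
[-0.0194, -0.0055, 0.0025, 13.2, 3.5, 31.9]
[-0.0194, -0.0055, 0.0025, 13.4, 2.8, 31.9]
[-0.0194, -0.0055, 0.0025, 13.6, 2.2, 31.9]
[-0.0194, -0.0055, 0.0025, 13.7, 1.5, 31.9]
[-0.0194, -0.0055, 0.0025, 13.9, 0.9, 31.8]
[-0.0194, -0.0055, 0.0025, 14.1, 0.2, 31.7]
[0.46488712 0.03181551 0.2557    ]
```

Run:
```python
from h import *
for c in ("side","wrist"):
    p,d,o,W=last(c)
    m=(W[...,2]>.001)&(W[...,2]<.008)&(p.astype(int).max(2)<75)&(W[...,0]>.36)&(W[...,0]<.68)&(W[...,1]>-.08)&(W[...,1]<.15)
    m=cv2.morphologyEx(m.astype(np.uint8),cv2.MORPH_CLOSE,np.ones((5,5)))
    n,lab,s,_=cv2.connectedComponentsWithStats(m);i=1+np.argmax(s[1:,4]);q=W[(lab==i)&(W[...,2]<.01)]
    r=cv2.minAreaRect(q[:,:2].astype(np.float32));print(c,np.round(r[0],4),np.round(r[1],4),round(r[2],2),len(q))
```

```text
side [0.521  0.0344] [0.1977 0.1286] 7.25 2150
wrist [0.5207 0.0336] [0.199  0.1294] 6.66 10869
```

Run:
```python
from h import *
A=splan([.551,.0377,.12],7,0,n=9)
print(A[:3,3])
```

```text
dist mm 313.9 deg 11.3 rows 9
[-0.021, -0.006, 0.0022, 19.7, 7.4, 27.8]
[-0.021, -0.006, 0.0022, 19.9, 6.8, 27.8]
[-0.021, -0.006, 0.0022, 20.1, 6.2, 27.8]
[-0.021, -0.006, 0.0022, 20.3, 5.6, 27.8]
[-0.021, -0.006, 0.0022, 20.4, 4.9, 27.8]
[-0.021, -0.006, 0.0022, 20.6, 4.3, 27.8]
[-0.021, -0.006, 0.0022, 20.8, 3.7, 27.8]
[-0.021, -0.006, 0.0022, 21.0, 3.0, 27.7]
[-0.021, -0.006, 0.0022, 21.1, 2.4, 27.6]
[0.45839446 0.02727727 0.1757    ]
```

{"method": "jog_arm", "body": {"rows": [[[-0.021,-0.006,0.002,10,7,28,1],[-0.021,-0.006,0.002,15,7,28,1],[-0.021,-0.006,0.002,20,6,28,1],[-0.021,-0.006,0.002,20,6,28,1],[-0.021,-0.006,0.002,20,5,28,1],[-0.021,-0.006,0.002,20,4,28,1],[-0.021,-0.006,0.002,21,4,28,1],[-0.021,-0.006,0.002,21,3,28,1],[-0.021,-0.006,0.002,21,2,28,1],[0,0,0,0,0,0,1]]]}}

```text
time: 34.6
ee_pos: [0.4515, 0.038, 0.189]
eef_rot: [-1.404, 0.932, 1.109]
force: [0.4, -0.7, -1.6]
finger_gap: 0.0164
```

Run:
```python
from h import *
st();sst()
A=splan([.551,.0377,.03],7,0,n=5)
```

```text
t 34.6 p [0.4515 0.038  0.189 ] X [ 0.262  0.035 -0.965] Z [-0.132  0.991  0.   ] gap 0.0164 F [ 0.4 -0.7 -1.6] j [ 0.64 -0.66 -0.61  0.13 -1.39 -2.09]
scoop o [0.5439 0.0489 0.1331] head,pitch,roll [ 7.4  0.2 -0.1] lip [0.5935 0.0553 0.133 ]
dist mm 104.1 deg 0.4 rows 5
[0.0014, 0.0001, -0.0005, 20.2, 4.4, -2.3]
[0.0014, 0.0001, -0.0005, 20.2, 4.4, -2.3]
[0.0014, 0.0001, -0.0005, 20.2, 4.4, -2.3]
[0.0014, 0.0001, -0.0005, 20.2, 4.4, -2.3]
[0.0014, 0.0001, -0.0005, 20.2, 4.4, -2.3]
```

{"method": "jog_arm", "body": {"rows": [[[0.001,0,0,20,4,-2.5,1],[0.001,0,0,20,4,-2.5,1],[0.001,0,0,20,4,-2.5,1],[0.001,0,0,20,4,-2,1],[0,0,0,18,4,-2,1],[0,0,0,0,0,0,1]]]}}

```text
time: 35.35
ee_pos: [0.4617, 0.0255, 0.0931]
eef_rot: [-1.401, 0.933, 1.102]
force: [-0.4, 0.1, -1.3]
finger_gap: 0.0163
```

Run:
```python
from h import *
st();sst()
A=splan([.551,.0377,.005],7,0,n=3)
```

```text
t 35.35 p [0.4617 0.0255 0.0931] X [ 0.265  0.034 -0.964] Z [-0.125  0.992  0.001] gap 0.0163 F [-0.4  0.1 -1.3] j [ 0.59 -0.63 -0.77  0.13 -1.19 -2.07]
scoop o [0.5543 0.0359 0.0375] head,pitch,roll [ 7.  -0.  -0.1] lip [0.604  0.042  0.0375]
dist mm 32.6 deg 0.1 rows 3
[0.0002, -0.0003, 0.0002, 10.1, 3.9, 0.7]
[0.0002, -0.0003, 0.0002, 10.1, 3.9, 0.7]
[0.0002, -0.0003, 0.0002, 10.1, 3.9, 0.7]
```

{"method": "jog_arm", "body": {"rows": [[[0,0,0,10,4,0.7,1],[0,0,0,10,4,0.7,1],[0,0,0,8,3,0.5,1],[0,0,0,3,1,0,1],[0,0,0,0,0,0,1]]]}}

```text
time: 35.98
ee_pos: [0.4591, 0.0274, 0.0609]
eef_rot: [-1.402, 0.93, 1.1]
force: [-0.1, -0.9, -1.4]
finger_gap: 0.0165
```

Run:
```python
from h import *
st();sst()
```

```text
t 35.98 p [0.4591 0.0274 0.0609] X [ 0.268  0.035 -0.963] Z [-0.125  0.992  0.001] gap 0.0165 F [-0.1 -0.9 -1.4] j [ 0.6  -0.63 -0.83  0.14 -1.13 -2.09]
scoop o [0.5519 0.0378 0.0056] head,pitch,roll [ 7.  -0.2 -0. ] lip [0.6015 0.0439 0.0058]
```

Lower ~1.5 mm more, release, and withdraw upward along the tool.

{"method": "jog_arm", "body": {"rows": [[[0,0,0,1.7,0.5,0,1],[0,0,0,0,0,0,1],[0,0,0,0,0,0,0.6],[0,0,0,0,0,0,0.2],[0,0,0,0,0,0,-0.2],[0,0,0,-15,0,0,-0.2],[0,0,0,-30,-5,0,-0.2],[0,0,0,-40,-10,0,-0.2],[0,0,0,-40,-15,0,-0.2],[0,0,0,-40,-15,0,-0.2]]]}}

```text
time: 37.22
ee_pos: [0.4564, 0.0262, 0.2394]
eef_rot: [-1.404, 0.927, 1.097]
force: [0.2, 1.0, -0.1]
finger_gap: 0.0511
```

Run:
```python
from h import *
st();p,d,o=grab("wrist","w21")
grab("side","s21");grab("scene","c21")
a=cv2.imread("pics/s21.png");b=cv2.imread("pics/c21.png")
cv2.imwrite("pics/m21.png",np.hstack([cv2.resize(a[130:280,200:380],(390,325)),cv2.resize(b[120:270,170:350],(390,325))]))
# check scoop expected pose
A=M([.5519,.0378,.004],srot(7,0))
for c in ("wrist","side"):
    _,_,_,W=last(c);P=W.reshape(-1,3);P=P[np.isfinite(P[:,0])];q=(P-A[:3,3])@A[:3,:3]
    m=(abs(q[:,0])<.045)&(abs(q[:,1])<.04)&(abs(q[:,2])<.02);f=q[m];k=np.linalg.lstsq(np.c_[f[:,:2],np.ones(len(f))],f[:,2],rcond=None)[0];print(c,len(f),k[2].round(4),np.degrees(k[:2]).round(2))
    for s in (1,-1):
        m=(q[:,2]>.043)&(q[:,2]<.058)&(abs(q[:,0])<.07)&(q[:,1]*s>.035)&(q[:,1]*s<.065)
        if m.sum()>5: print(s,m.sum(),np.percentile(q[m,0],[3,97]).round(4),np.median(q[m,1]).round(4))
```

```text
t 37.23 p [0.4564 0.0262 0.2394] X [ 0.272  0.035 -0.962] Z [-0.125  0.992  0.001] gap 0.0511 F [ 0.2  1.  -0.1] j [ 0.61 -0.64 -0.5   0.13 -1.46 -2.05]
wrist 3818 0.0012 [-2.74 -0.31]
1 157 [-0.0681 -0.0236] 0.0625
side 597 0.0017 [-3.05 -2.41]
1 31 [-0.0684 -0.0238] 0.063
```

View pics/m21.png

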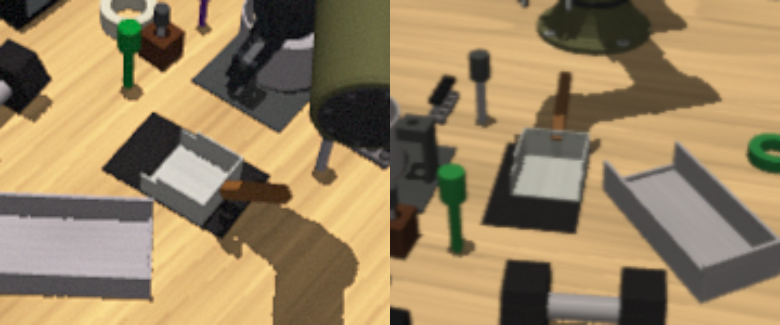

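Run:
```python
from h import *
for c in ("wrist","side","scene"):
    p,d,o,W=last(c);g=p.astype(int)
    reg=(W[...,0]>.40)&(W[...,0]<.65)&(W[...,1]>-.05)&(W[...,1]<.14)
    m=reg&(W[...,2]>.0455)&(W[...,2]<.058)&(g.max(2)-g.min(2)<25)
    q=W[m];r=cv2.minAreaRect(q[:,:2].astype(np.float32));print(c,"rim",np.round(r[0],4),np.round(r[1],4),round(r[2],2),len(q))
    m=reg&(W[...,2]>.03)&(W[...,2]<.12)&(g[...,0]-g[...,2]>20)
    q=W[m]
    if len(q)>20:
        v=cv2.fitLine(q[:,:2].astype(np.float32),cv2.DIST_HUBER,0,.01,.01).ravel();print(" handle",len(q),q.mean(0).round(4),np.degrees(np.arctan(v[1]/v[0])).round(2))
    m=reg&(W[...,2]>.003)&(W[...,2]<.012)&(g.min(2)>110);q=W[m]
    k=np.linalg.lstsq(np.c_[q[:,:2]-q[:,:2].mean(0),np.ones(len(q))],q[:,2],rcond=None)[0];r=cv2.minAreaRect(q[:,:2].astype(np.float32))
    print(" floor",len(q),q.mean(0).round(4),np.degrees(k[:2]).round(2),np.round(r[0],4),np.round(r[1],4),round(r[2],2))
```

```text
wrist rim [0.4717 0.0657] [0.1118 0.1422] 3.4 1069
 handle 1141 [0.4296 0.0437 0.0669] 25.64
 floor 5054 [0.5107 0.0485 0.0066] [-0.75  0.1 ] [0.5087 0.0633] [0.1019 0.1559] 15.67
side rim [0.4872 0.0657] [0.0789 0.1425] 2.92 153
 handle 172 [0.4333 0.0443 0.0588] 8.25
 floor 588 [0.5207 0.0386 0.0062] [-0.53 -0.18] [0.5267 0.0446] [0.1885 0.2449] 89.89
scene rim [0.4894 0.0648] [0.0843 0.1409] 4.69 126
 handle 143 [0.4352 0.041  0.0632] 11.65
 floor 556 [0.5115 0.046  0.0066] [-0.52 -0.33] [0.5273 0.0473] [0.2406 0.1793] 0.86
```

View pics/w21.png

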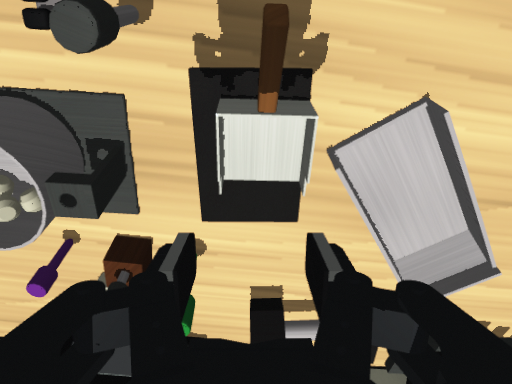

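Run:
```python
from h import *
y=np.radians(150);plan(np.array([.4695,-.3651,.21]),mkrot([0,0,-1],[np.cos(y),np.sin(y),0]),smax=48,amax=9)
```

```text
dist mm 393.0 deg 55.1 rows 9
[-0.1018, -0.0142, 0.0291, 2.0, 4.9, -43.3]
[-0.1018, -0.0142, 0.0291, 1.6, 9.2, -42.7]
[-0.1018, -0.0142, 0.0291, 1.4, 13.4, -41.5]
[-0.1018, -0.0142, 0.0291, 1.2, 17.5, -40.0]
[-0.1018, -0.0142, 0.0291, 1.2, 21.5, -38.0]
[-0.1018, -0.0142, 0.0291, 1.4, 25.2, -35.6]
[-0.1018, -0.0142, 0.0291, 1.7, 28.6, -32.9]
[-0.1018, -0.0142, 0.0291, 2.1, 31.8, -29.9]
[-0.1018, -0.0142, 0.0291, 2.7, 34.6, -26.5]
```

{"method": "jog_arm", "body": {"rows": [[[-0.102,-0.014,0.029,1,5,-43,-0.2],[-0.102,-0.014,0.029,1,9,-43,-0.2],[-0.102,-0.014,0.029,1,13,-42,-0.2],[-0.102,-0.014,0.029,1,17,-40,-0.2],[-0.102,-0.014,0.029,1,21,-38,-0.2],[-0.102,-0.014,0.029,1,25,-36,-0.2],[-0.102,-0.014,0.029,2,29,-33,-0.2],[-0.102,-0.014,0.029,2,32,-30,-0.2],[-0.102,-0.014,0.029,2,35,-27,-0.2],[0,0,0,0,0,0,-0.2]]]}}

```text
time: 38.62
ee_pos: [0.4736, -0.376, 0.2109]
eef_rot: [-1.942, 0.485, 1.961]
force: [0.2, -0.3, -0.5]
finger_gap: 0.0515
```

Run:
```python
from h import *
st();p,d,o=grab("wrist","w22");_,_,_,W=last("wrist")
q=W[(np.hypot(W[...,0]-.4695,W[...,1]+.3651)<.03)&(W[...,2]>.136)&(W[...,2]<.15)]
print(len(q),cv2.minEnclosingCircle(q[:,:2].astype(np.float32)) if len(q) else "")
y=np.radians(150);plan(np.array([.4695,-.3651,.112]),mkrot([0,0,-1],[np.cos(y),np.sin(y),0]),n=4)
```

```text
t 38.62 p [ 0.4736 -0.376   0.2109] X [-0.01  0.   -1.  ] Z [-0.885  0.466  0.009] gap 0.0515 F [ 0.2 -0.3 -0.5] j [-0.34  0.06  0.07  0.   -1.59 -0.15]
741 ((0.47004544734954834, -0.36683934926986694), 0.01093626581132412)
dist mm 100.3 deg 2.3 rows 4
[0.0098, 0.0018, -0.001, 24.9, -1.8, 1.9]
[0.0098, 0.0018, -0.001, 24.9, -1.8, 2.0]
[0.0098, 0.0018, -0.001, 24.9, -1.7, 2.1]
[0.0098, 0.0018, -0.001, 24.9, -1.7, 2.1]
```

View pics/w22.png

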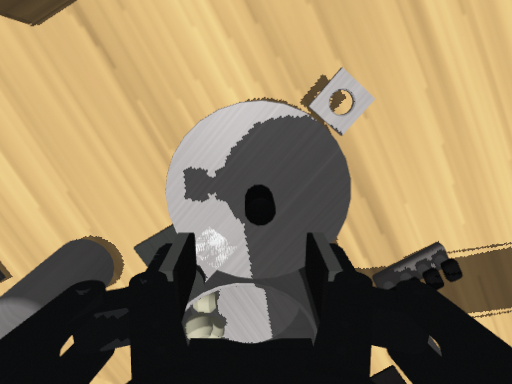

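{"method": "jog_arm", "body": {"rows": [[[0.01,0.001,0,25,-1.5,2,-0.2],[0.01,0.001,0,25,-1.5,2,-0.2],[0.01,0.001,0,25,-1.5,2,-0.2],[0,0,0,22,-1.5,2,-0.2],[0,0,0,0,0,0,-0.2]]]}}

```text
time: 39.3
ee_pos: [0.469, -0.3616, 0.1153]
eef_rot: [-1.933, 0.511, 1.933]
force: [0.1, -1.2, 1.0]
finger_gap: 0.0515
```

Run:
```python
from h import *
st()
p,r=pose();plan(np.array([.470,-.3663,.112]),r,n=1)
print(lidang(np.array([.470,-.3665])))
# tool-frame displacement per -0.1 rad about hinge
c=np.array([.470,-.3663]);
for s in (-.1,-.14):
    d=R.from_rotvec([0,0,s]).apply([*(c-HG),0])-np.array([*(c-HG),0]);print(s,r.inv().apply(d*1000).round(2))
```

```text
t 39.3 p [ 0.469  -0.3616  0.1153] X [-0.001 -0.002 -1.   ] Z [-0.87   0.493 -0.001] gap 0.0515 F [ 0.1 -1.2  1. ] j [-0.32  0.04 -0.13  0.   -1.4  -0.2 ]
dist mm 5.8 deg 0.0 rows 1
[0.0, 0.0, 0.0, 3.3, 3.6, -3.2]
1.905083196875104
-0.1 [-0.02 -6.26  7.14]
-0.14 [-0.02 -8.96  9.81]
```

{"method": "jog_arm", "body": {"rows": [[[0,0,0,3,3.5,-3,-0.2],[0,0,0,0,0,0,0.4],[0,0,0,0,0,0,1],[0,0,0,0,0,0,1],[0.1,0,0,0,-6.3,7.1,1],[0.1,0,0,0,-6.3,7.1,1],[0.1,0,0,0,-6.3,7.1,1],[0.1,0,0,0,-6.3,7.1,1],[0.1,0,0,0,-6.3,7.1,1]]], "squeeze": 30}}

```text
time: 40.42
ee_pos: [0.4646, -0.3193, 0.1161]
eef_rot: [-1.6, 0.906, 1.591]
force: [1.9, -0.6, -0.7]
finger_gap: 0.021
```

Run:
```python
from h import *
st();p,r=pose();a=lidang(p);print(a,np.linalg.norm(p[:2]-HG))
c=p[:2]
d=R.from_rotvec([0,0,-.1]).apply([*(c-HG),0])-np.array([*(c-HG),0]);print(r.inv().apply(d*1000).round(2))
```

```text
t 40.42 p [ 0.4646 -0.3193  0.1161] X [ 0.003 -0.004 -1.   ] Z [-0.514  0.858 -0.005] gap 0.021 F [ 1.9 -0.6 -0.7] j [-0.24 -0.04 -0.21  0.   -1.4  -0.79]
1.3975566003570363 0.09411675591041141
[-0.03 -6.13  7.13]
```

{"method": "jog_arm", "body": {"rows": [[[0.1,0,0,0,-6.1,7.2,1],[0.1,0,0,0,-6.1,7.2,1],[0.1,0,0,0,-6.1,7.2,1],[0.1,0,0,0,-6.1,7.2,1],[0.1,0,0,0,-6.1,7.2,1],[0.1,0,0,0,-6.1,7.2,1],[0.1,0,0,0,-6.1,7.2,1],[0.1,0,0,0,-6.1,7.2,1],[0.1,0,0,0,-6.1,7.2,1]]]}}

```text
time: 41.55
ee_pos: [0.5117, -0.2484, 0.1161]
eef_rot: [-0.924, 1.366, 0.911]
force: [1.5, -2.6, -3.3]
finger_gap: 0.0211
```

Run:
```python
from h import *
st();p,r=pose();a=lidang(p);print(a,np.linalg.norm(p[:2]-HG))
c=p[:2]
d=R.from_rotvec([0,0,-.1]).apply([*(c-HG),0])-np.array([*(c-HG),0]);print(r.inv().apply(d*1000).round(2))
```

```text
t 41.55 p [ 0.5117 -0.2484  0.1161] X [ 0.006 -0.005 -1.   ] Z [ 0.379  0.925 -0.002] gap 0.0211 F [ 1.5 -2.6 -3.3] j [-0.1  -0.03 -0.2   0.   -1.4  -1.86]
0.46006915533567927 0.09432103932562104
[ 0.03 -6.21  7.1 ]
```

{"method": "jog_arm", "body": {"rows": [[[0.1,0,0,0,-6.2,7.2,1],[0.1,0,0,0,-6.2,7.2,1],[0.1,0,0,0,-6.2,7.2,1],[0.08,0,0,0,-5,5.7,1],[0.04,0,0,0,-2.5,2.8,1],[0.03,0,0,0,-2,2.2,1]]]}}

```text
time: 42.3
ee_pos: [0.5538, -0.2361, 0.1161]
eef_rot: [-0.566, 1.495, 0.556]
force: [-7.2, 1.6, 1.4]
finger_gap: 0.021
```

Run:
```python
from h import *
st();p,r=pose();a=lidang(p);print(a,np.linalg.norm(p[:2]-HG))
```

```text
t 42.3 p [ 0.5538 -0.2361  0.1161] X [ 0.005 -0.005 -1.   ] Z [0.754 0.657 0.   ] gap 0.021 F [-7.2  1.6  1.4] j [-0.07  0.06 -0.11  0.   -1.4  -2.36]
-0.008487682886110903 0.09458210410914863
```

{"method": "jog_arm", "body": {"rows": [[[0,0,0,0,-1.3,1.5,1],[0,0,0,0,-1.3,1.5,1],[0,0,0,0,-0.7,0.8,1]]]}}

```text
time: 42.68
ee_pos: [0.5536, -0.2361, 0.1161]
eef_rot: [-0.562, 1.506, 0.561]
force: [-4.4, 0.6, 1.8]
finger_gap: 0.021
```

Run:
```python
from h import *
st();p,r=pose();a=lidang(p);print(a,np.linalg.norm(p[:2]-HG))
```

```text
t 42.67 p [ 0.5536 -0.2361  0.1161] X [-0.008 -0.004 -1.   ] Z [ 0.754  0.657 -0.009] gap 0.021 F [-4.4  0.6  1.8] j [-0.07  0.07 -0.1   0.   -1.41 -2.36]
-0.006599286182337849 0.09462162467872982
```

{"method": "jog_arm", "body": {"rows": [[[0,0,0,0,0,0,0.4],[0,0,0,0,0,0,-0.2],[0,0,0,-20,0,0,-0.2],[0,0,0,-45,0,0,-0.2],[0,0,0,-45,0,0,-0.2]]]}}

```text
time: 43.3
ee_pos: [0.5537, -0.2358, 0.2287]
eef_rot: [-0.561, 1.509, 0.561]
force: [0.4, 0.2, 0.4]
finger_gap: 0.0515
```

Run:
```python
from h import *
st()
grab("side","s23");grab("wrist","w23");_,_,_,W=last("wrist")
q=W[(np.hypot(W[...,0]-.553,W[...,1]+.236)<.03)&(W[...,2]>.136)&(W[...,2]<.15)]
print(len(q),cv2.minEnclosingCircle(q[:,:2].astype(np.float32)))
a=cv2.imread("pics/s23.png");cv2.imwrite("pics/s23c.png",cv2.resize(a[80:220,230:410],None,fx=4,fy=4))
plan(np.array([.62,-.17,.27]),mkrot([0,0,-1],[-1,0,0]),amax=9.5)
```

```text
t 43.3 p [ 0.5537 -0.2358  0.2287] X [-0.011 -0.004 -1.   ] Z [ 0.754  0.656 -0.011] gap 0.0515 F [0.4 0.2 0.4] j [-0.07  0.05  0.09  0.   -1.62 -2.36]
612 ((0.5532230734825134, -0.23517292737960815), 0.01099017821252346)
dist mm 99.4 deg 139.0 rows 15
[-0.1617, -0.0005, -0.0003, -2.4, 0.5, 6.1]
[-0.1617, -0.0005, -0.0003, -2.4, -0.5, 6.2]
[-0.1617, -0.0005, -0.0003, -2.4, -1.4, 6.0]
[-0.1617, -0.0005, -0.0003, -2.4, -2.4, 5.7]
[-0.1617, -0.0005, -0.0003, -2.4, -3.3, 5.2]
[-0.1617, -0.0005, -0.0003, -2.4, -4.1, 4.6]
[-0.1617, -0.0005, -0.0003, -2.4, -4.8, 3.9]
[-0.1617, -0.0005, -0.0003, -2.4, -5.3, 3.1]
[-0.1617, -0.0005, -0.0003, -2.4, -5.8, 2.2]
[-0.1617, -0.0005, -0.0003, -2.4, -6.1, 1.2]
[-0.1617, -0.0005, -0.0003, -2.4, -6.2, 0.3]
[-0.1617, -0.0005, -0.0003, -2.4, -6.1, -0.7]
[-0.1617, -0.0005, -0.0003, -2.4, -5.9, -1.7]
[-0.1617, -0.0005, -0.0003, -2.4, -5.6, -2.7]
[-0.1617, -0.0005, -0.0003, -2.4, -5.1, -3.5]
```

View pics/s23c.png

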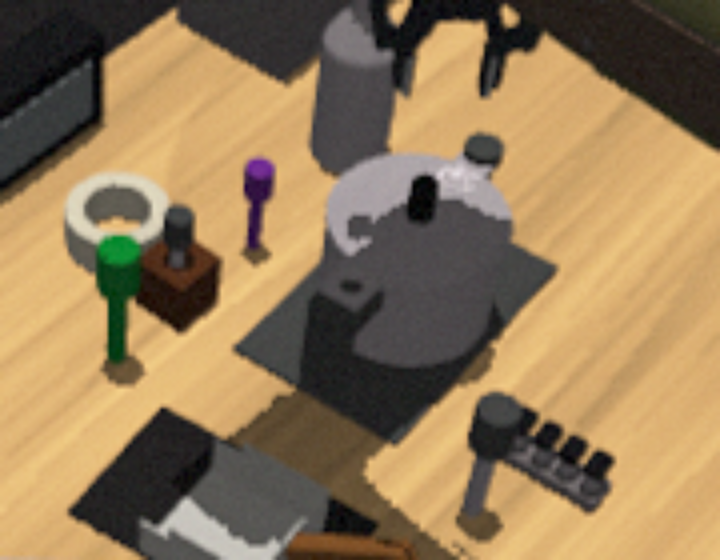

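Lid is shut (knob back at its start position, 0.5532, -0.2352; tab over the ear). Rotate the wrist back and go to the parked pin.

{"method": "jog_arm", "body": {"rows": [[[-0.17,0,0,-2.5,0.5,6,-0.2],[-0.17,0,0,-2.5,-0.5,6,-0.2],[-0.17,0,0,-2.5,-1.5,6,-0.2],[-0.17,0,0,-2.5,-2.5,6,-0.2],[-0.17,0,0,-2.5,-3.5,5,-0.2],[-0.17,0,0,-2.5,-4,4.5,-0.2],[-0.17,0,0,-2.5,-5,4,-0.2],[-0.17,0,0,-2.5,-5.5,3,-0.2],[-0.17,0,0,-2.5,-6,2,-0.2],[-0.17,0,0,-2.5,-6,1,-0.2]]]}}

```text
time: 44.65
ee_pos: [0.6001, -0.1908, 0.2787]
eef_rot: [-1.86, 0.645, 1.811]
force: [-0.1, -0.8, -0.8]
finger_gap: 0.0515
```

Run:
```python
from h import *
st()
plan(np.array([.69,-.114,.20]),mkrot([0,0,-1],[-1,0,0]),amax=9.5)
```

```text
t 44.65 p [ 0.6001 -0.1908  0.2787] X [ 0.022 -0.013 -1.   ] Z [-0.783  0.622 -0.025] gap 0.0515 F [-0.1 -0.8 -0.8] j [ 0.02  0.11  0.24  0.01 -1.68 -0.69]
dist mm 142.1 deg 38.5 rows 5
[-0.1343, -0.0051, -0.001, 15.9, -23.2, -4.1]
[-0.1343, -0.0051, -0.001, 15.9, -22.4, -7.3]
[-0.1343, -0.0051, -0.001, 15.9, -21.2, -10.3]
[-0.1343, -0.0051, -0.001, 15.9, -19.6, -13.1]
[-0.1343, -0.0051, -0.001, 15.8, -17.6, -15.7]
```

{"method": "jog_arm", "body": {"rows": [[[-0.134,-0.005,0,16,-23,-4,-0.2],[-0.134,-0.005,0,16,-22.5,-7,-0.2],[-0.134,-0.005,0,16,-21,-10,-0.2],[-0.134,-0.005,0,16,-19.5,-13,-0.2],[-0.134,-0.005,0,15,-17.5,-15.5,-0.2],[0,0,0,0,0,0,-0.2]]]}}

```text
time: 45.4
ee_pos: [0.6934, -0.112, 0.2095]
eef_rot: [2.22, 0.016, -2.194]
force: [-0.3, 0.4, -0.1]
finger_gap: 0.0511
```

Run:
```python
from h import *
st()
p,d,o=grab("wrist","w24")
_,_,_,W=last("wrist")
q=W[(np.hypot(W[...,0]-.696,W[...,1]+.114)<.03)&(W[...,2]>.09)&(W[...,2]<.12)]
print(len(q),np.median(q[:,2]),cv2.minEnclosingCircle(q[:,:2].astype(np.float32)))
plan(np.array([.6976,-.1140,.12]),mkrot([0,0,-1],[-1,0,0]),n=3)
```

```text
t 45.4 p [ 0.6934 -0.112   0.2095] X [ 0.012 -0.007 -1.   ] Z [-1.    -0.022 -0.012] gap 0.0511 F [-0.3  0.4 -0.1] j [ 0.13  0.3   0.34  0.01 -1.59 -0.11]
748 0.09879652608311759 ((0.6974895596504211, -0.1142231747508049), 0.012584949843585491)
dist mm 91.3 deg 1.5 rows 3
[0.0066, -0.0047, -0.0026, 30.4, 0.2, -1.0]
[0.0066, -0.0047, -0.0026, 30.4, 0.3, -1.1]
[0.0066, -0.0047, -0.0026, 30.4, 0.3, -1.3]
```

View pics/w24.png

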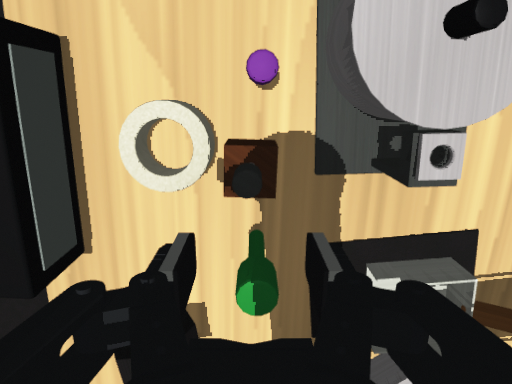

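{"method": "jog_arm", "body": {"rows": [[[0.007,-0.005,-0.002,30,0.5,-1,-0.2],[0.007,-0.005,-0.002,30,0.5,-1,-0.2],[0.007,-0.004,-0.002,30,0.5,-1,-0.2],[0,0,0,0,0,0,-0.2]]]}}

```text
time: 45.95
ee_pos: [0.6986, -0.1179, 0.1286]
eef_rot: [-2.231, 0.015, 2.205]
force: [0.3, 0.9, -1.0]
finger_gap: 0.0511
```

Run:
```python
from h import *
st()
plan(np.array([.6976,-.1142,.0715]),mkrot([0,0,-1],[-1,0,0]),n=3)
p,d,o,W=last("wrist")
def reg(x,y,rr,zl,zh):
    q=W[(abs(W[...,0]-x)<rr)&(abs(W[...,1]-y)<rr)&(W[...,2]>zl)&(W[...,2]<zh)];r=cv2.minAreaRect(q[:,:2].astype(np.float32));print(np.round(r[0],4),np.round(r[1],4),round(r[2],1),len(q))
reg(.548,-.1415,.022,.1,.108)
g=p[140:172,425:460].astype(int).max(2)<60
n,lab,s,cen=cv2.connectedComponentsWithStats(g.astype(np.uint8));i=1+np.argmax(s[1:,4]);print(s[i],cen[i]+[425,140])
m=viewer.camera_model("wrist")
u,v=cen[i]+[425,140]
a=towork(pix2cam(np.array(u),np.array(v),1.,m),"wrist",o);t=T("wrist",o)[:3,3];print("hole",t+(a-t)*(.104-t[2])/(a-t)[2])
```

```text
t 45.95 p [ 0.6986 -0.1179  0.1286] X [ 0.012 -0.003 -1.   ] Z [-1.     0.01  -0.012] gap 0.0511 F [ 0.3  0.9 -1. ] j [ 0.12  0.33  0.22  0.   -1.45 -0.13]
dist mm 57.3 deg 0.9 rows 3
[-0.0035, -0.0039, -0.0011, 19.0, -1.3, 0.6]
[-0.0035, -0.0039, -0.0011, 19.0, -1.3, 0.5]
[-0.0035, -0.0039, -0.0011, 19.0, -1.2, 0.4]
[ 0.5484 -0.1433] [0.0355 0.0421] 2.8 1860
[  6   6  20  21 308] [440.00324675 155.71753247]
hole [ 0.5495217  -0.14146185  0.104     ]
```

{"method": "jog_arm", "body": {"rows": [[[-0.003,-0.004,0,19,-1.3,0.5,-0.2],[-0.003,-0.004,0,19,-1.3,0.5,-0.2],[-0.003,-0.004,0,17,-1,0.4,-0.2],[0,0,0,2,0,0,-0.2],[0,0,0,0,0,0,-0.2]]]}}

```text
time: 46.58
ee_pos: [0.6995, -0.1153, 0.0743]
eef_rot: [2.227, -0.008, -2.213]
force: [0.6, 1.1, 0.8]
finger_gap: 0.0511
```

Run:
```python
from h import *
st()
plan(np.array([.6976,-.1142,.0715]),mkrot([0,0,-1],[-1,0,0]),n=1)
```

```text
t 46.58 p [ 0.6995 -0.1153  0.0743] X [ 0.006 -0.005 -1.   ] Z [-1.     0.002 -0.006] gap 0.0511 F [0.6 1.1 0.8] j [ 0.12  0.35  0.15  0.01 -1.37 -0.12]
dist mm 3.6 deg 0.5 rows 1
[-0.0024, -0.0065, -0.0047, 2.8, -1.1, 1.9]
```

{"method": "jog_arm", "body": {"rows": [[[-0.002,-0.005,-0.004,3,-1,2,-0.2],[0,0,0,0,0,0,0.4],[0,0,0,0,0,0,1],[0,0,0,0,0,0,1],[0,0,0,0,0,0,1]]], "squeeze": 60}}

```text
time: 47.2
ee_pos: [0.6982, -0.1143, 0.073]
eef_rot: [2.225, -0.001, -2.217]
force: [-0.2, 0.8, -0.5]
finger_gap: 0.023
```

Run:
```python
from h import *
st()
```

```text
t 47.2 p [ 0.6982 -0.1143  0.073 ] X [ 0.004 -0.001 -1.   ] Z [-1.     0.    -0.004] gap 0.023 F [-0.2  0.8 -0.5] j [ 0.12  0.35  0.15  0.   -1.37 -0.12]
```

{"method": "jog_arm", "body": {"rows": [[[0,0,0,-15,0,0,1],[0,0,0,-30,0,0,1],[0,0,0,-40,0,0,1],[0,0,0,-40,0,0,1],[0,0,0,-20,0,0,1]]]}}

```text
time: 47.82
ee_pos: [0.6968, -0.1146, 0.2247]
eef_rot: [2.224, -0.002, -2.218]
force: [0.3, -0.2, -0.9]
finger_gap: 0.0234
```

Run:
```python
from h import *
st()
plan(np.array([.5490,-.1415,.21]),mkrot([0,0,-1],[-1,0,0]),n=5)
```

```text
t 47.83 p [ 0.6968 -0.1146  0.2247] X [ 0.002 -0.001 -1.   ] Z [-1.     0.    -0.002] gap 0.0234 F [ 0.3 -0.2 -0.9] j [ 0.12  0.32  0.39  0.   -1.64 -0.12]
dist mm 150.9 deg 0.2 rows 5
[-0.0001, -0.0005, -0.0003, 2.9, 5.4, 29.6]
[-0.0001, -0.0005, -0.0003, 2.9, 5.4, 29.6]
[-0.0001, -0.0005, -0.0003, 2.9, 5.4, 29.6]
[-0.0001, -0.0005, -0.0003, 2.9, 5.4, 29.6]
[-0.0001, -0.0005, -0.0003, 2.9, 5.4, 29.6]
```

{"method": "jog_arm", "body": {"rows": [[[0,0,0,2,5.5,30,1],[0,0,0,2,5.5,30,1],[0,0,0,3,5.5,30,1],[0,0,0,3,5,29,1],[0,0,0,3,5,28,1],[0,0,0,0,0,0,1]]]}}

```text
time: 48.58
ee_pos: [0.547, -0.1426, 0.2213]
eef_rot: [2.238, -0.004, -2.202]
force: [0.5, -0.4, -0.0]
finger_gap: 0.0234
```

Run:
```python
from h import *
st()
plan(np.array([.5490,-.1415,.182]),mkrot([0,0,-1],[-1,0,0]),n=2)
```

```text
t 48.58 p [ 0.547  -0.1426  0.2213] X [ 0.016 -0.003 -1.   ] Z [-1.     0.    -0.016] gap 0.0234 F [ 0.5 -0.4 -0. ] j [ 0.1  -0.07 -0.04  0.   -1.58 -0.1 ]
dist mm 39.4 deg 0.9 rows 2
[-0.0001, -0.008, -0.0015, 19.7, -0.6, -0.7]
[-0.0001, -0.008, -0.0015, 19.7, -0.6, -0.8]
```

{"method": "jog_arm", "body": {"rows": [[[0,-0.008,-0.001,18,-0.5,-1,1],[0,-0.008,-0.001,18,-0.5,-1,1],[0,0,0,0,0,0,1]]]}}

```text
time: 48.95
ee_pos: [0.5503, -0.1411, 0.1827]
eef_rot: [2.22, -0.0, -2.223]
force: [-0.2, -0.2, -0.6]
finger_gap: 0.0229
```

Run:
```python
from h import *
st()
plan(np.array([.5490,-.1415,.182]),mkrot([0,0,-1],[-1,0,0]),n=1)
grab("side","s25");grab("wrist","w25");grab("scene","c25")
a=cv2.imread("pics/s25.png");b=cv2.imread("pics/c25.png")
cv2.imwrite("pics/m25.png",np.hstack([cv2.resize(a[100:200,270:370],(390,390),interpolation=cv2.INTER_CUBIC),cv2.resize(b[120:220,130:230],(390,390),interpolation=cv2.INTER_CUBIC)]))
# pin tip fit: shank points
for c in ("side","scene"):
    _,_,_,W=last(c);q=W[(np.hypot(W[...,0]-.549,W[...,1]+.1415)<.02)&(W[...,2]>.12)&(W[...,2]<.17)]
    print(c,len(q),q.mean(0).round(4) if len(q) else "",q[:,2].min().round(3) if len(q) else "")
```

```text
t 48.95 p [ 0.5503 -0.1411  0.1827] X [-0.002 -0.    -1.   ] Z [-1.     0.     0.002] gap 0.0229 F [-0.2 -0.2 -0.6] j [ 0.1  -0.04 -0.09  0.   -1.53 -0.1 ]
dist mm 1.6 deg 0.1 rows 1
[-0.0001, 0.0016, -0.0003, 0.7, 0.3, 1.3]
side 46 [ 0.5465 -0.137   0.1451] 0.121
scene 54 [ 0.5545 -0.1385  0.1488] 0.124
```

View pics/m25.png

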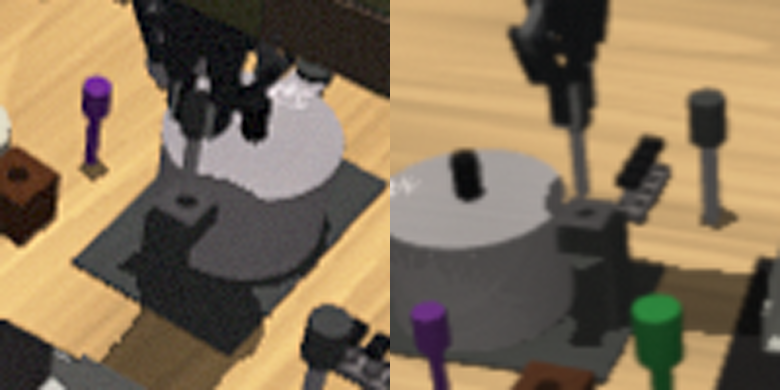

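{"method": "jog_arm", "body": {"rows": [[[0,0.001,0,8,0.3,1.3,1],[0,0,0,8,0,0,1],[0,0,0,8,0,0,1],[0,0,0,0,0,0,1]]]}}

```text
time: 49.6
ee_pos: [0.55, -0.1418, 0.1605]
eef_rot: [2.226, -0.001, -2.216]
force: [0.2, 0.3, 0.3]
finger_gap: 0.0233
```

Run:
```python
from h import *
st()
```

```text
t 49.6 p [ 0.55   -0.1418  0.1605] X [ 0.005 -0.001 -1.   ] Z [-1.     0.    -0.005] gap 0.0233 F [0.2 0.3 0.3] j [ 0.1  -0.05 -0.13  0.   -1.48 -0.1 ]
```

{"method": "jog_arm", "body": {"rows": [[[0,-0.003,0,8,0,0.7,1],[0,0,0,8,0,0,1],[0,0,0,8,0,0,1],[0,0,0,8,0,0,1],[0,0,0,0,0,0,1]]]}}

```text
time: 50.22
ee_pos: [0.5493, -0.1419, 0.126]
eef_rot: [2.222, -0.001, -2.22]
force: [0.5, 0.2, 0.5]
finger_gap: 0.0231
```

Run:
```python
from h import *
st()
```

```text
t 50.23 p [ 0.5493 -0.1419  0.126 ] X [ 0.001 -0.001 -1.   ] Z [-1.     0.    -0.001] gap 0.0231 F [0.5 0.2 0.5] j [ 0.1  -0.03 -0.18  0.   -1.42 -0.1 ]
```

{"method": "jog_arm", "body": {"rows": [[[0,0,0,6,0,0,1],[0,0,0,6,0,0,1],[0,0,0,4,0,0,1],[0,0,0,2,0,0,1],[0,0,0,0,0,0,1]]]}}

```text
time: 50.85
ee_pos: [0.5501, -0.142, 0.1101]
eef_rot: [2.225, -0.001, -2.215]
force: [0.2, 0.4, -1.2]
finger_gap: 0.0233
```

Run:
```python
from h import *
st()
```

```text
t 50.85 p [ 0.5501 -0.142   0.1101] X [ 0.004 -0.002 -1.   ] Z [-1.    -0.001 -0.004] gap 0.0233 F [ 0.2  0.4 -1.2] j [ 0.1  -0.03 -0.21  0.   -1.39 -0.1 ]
```

{"method": "jog_arm", "body": {"rows": [[[0,0,0,0,0,0,0.4],[0,0,0,0,0,0,0],[0,0,0,0,0,0,-0.2],[0,0,0,-15,0,0,-0.2],[0,0,0,-40,0,0,-0.2],[0,0,0,-50,0,0,-0.2],[0,0,0,-50,0,0,-0.2],[0,0,0,-20,30,0,-0.2]]]}}

```text
time: 51.85
ee_pos: [0.5485, -0.1716, 0.293]
eef_rot: [2.223, -0.001, -2.214]
force: [0.6, 0.0, -0.4]
finger_gap: 0.051
```

Run:
```python
from h import *
st()
p,d,o=grab("wrist","w26");_,_,_,W=last("wrist")
def reg(nm,x,y,rr,zl,zh):
    q=W[(np.hypot(W[...,0]-x,W[...,1]-y)<rr)&(W[...,2]>zl)&(W[...,2]<zh)]
    q2=q[:,:2].astype(np.float32);c=cv2.minEnclosingCircle(q2);print(nm,len(q),"z",np.median(q[:,2]).round(4),"circ",np.round(c[0],4),round(c[1],4))
reg("pintop",.549,-.14,.03,.128,.15);reg("knobtop",.553,-.235,.03,.136,.15)
grab("side","s26");grab("scene","c26")
A=M([.511,.047,.004],srot(4,0))
for c in ("wrist","side","scene"):
    P=last(c)[3].reshape(-1,3);P=P[np.isfinite(P[:,0])];q=(P-A[:3,3])@A[:3,:3]
    m=(abs(q[:,0])<.04)&(abs(q[:,1])<.035)&(abs(q[:,2]-.0025)<.008);f=q[m]
    if len(f)>30:k=np.linalg.lstsq(np.c_[f[:,:2],np.ones(len(f))],f[:,2],rcond=None)[0];print(c,len(f),k[2].round(4),np.degrees(k[:2]).round(2))
    for s in (1,-1):
        m=(q[:,2]>.044)&(q[:,2]<.056)&(abs(q[:,0])<.075)&(q[:,1]*s>.035)&(q[:,1]*s<.065)
        if m.sum()>5: print("  ",s,m.sum(),np.percentile(q[m,0],[3,97]).round(4),np.percentile(q[m,1],[5,50,95]).round(4))
```

```text
t 51.85 p [ 0.5485 -0.1716  0.293 ] X [ 0.004 -0.003 -1.   ] Z [-1.    -0.003 -0.004] gap 0.051 F [ 0.6  0.  -0.4] j [ 0.05 -0.02  0.14  0.   -1.72 -0.04]
pintop 518 z 0.1358 circ [ 0.5497 -0.1422] 0.0124
knobtop 487 z 0.1411 circ [ 0.5533 -0.2351] 0.0109
wrist 1612 0.0029 [-0.05  0.2 ]
   1 11 [-0.0494 -0.0456] [0.0451 0.0456 0.0473]
   -1 196 [-0.0398  0.0164] [-0.0497 -0.0483 -0.0464]
side 376 0.0025 [0.13 1.04]
   1 51 [-0.0613  0.0108] [0.0399 0.0476 0.0501]
   -1 50 [-0.0577  0.0136] [-0.051  -0.0472 -0.0408]
scene 349 0.0027 [-0.29 -0.07]
   1 23 [-0.06    0.0147] [0.0363 0.046  0.048 ]
   -1 31 [-0.0563  0.0209] [-0.0504 -0.0482 -0.0385]
```

View pics/w26.png

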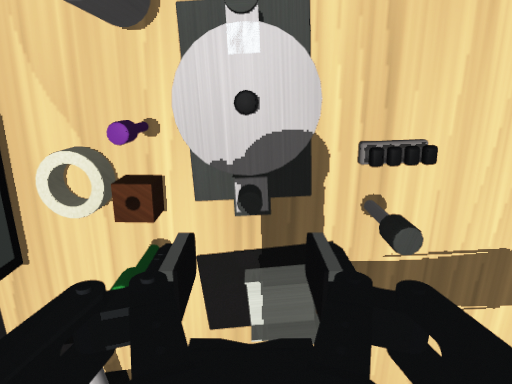

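View pics/s26.png

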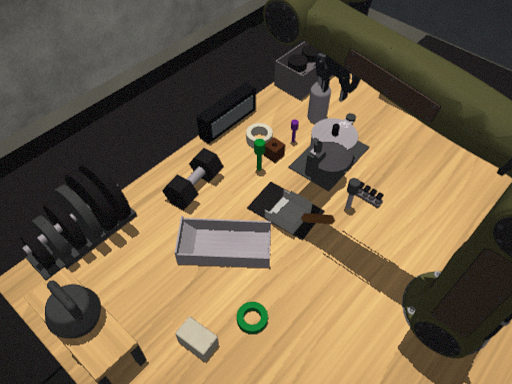

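Run:
```python
from h import *
print(bot.close_job());st()
```

```text
the job is handed in; nothing more can be done
None
the job is handed in; nothing more can be done
```

I finished every step and handed the job in at about 52 s of robot time. I parked the pin in the wooden holder, swung the lid to about 1.9 rad, and tipped all three nuggets into the canister in one scoop. Then I put the scoop back on its mat, shut the lid, and pushed the pin back down.

What the last checks showed:
- **Nuggets:** three were in the tray at the start. All three showed inside the canister after tipping, and the tray was empty. They were not looked at again once the lid was shut.
- **Lid:** it closed against its end stop, and its knob is back within 1 mm of where it started.
- **Pin:** its head top is at 0.1358 m, the same as at the start, so the tip is about 53 mm below the ear's top. It is within about 2 mm of where it stood originally.
- **Scoop:** it lies level on the mat, about 18 mm behind the middle (towards −x) and 15 mm to one side, which is within limits. This disagrees with where I released it: it was found about 5 cm from that spot. I did not establish why. It was either knocked or dragged as the gripper withdrew, and I left it there because the position was allowed.
- **Bystanders:** none looked moved in the last pictures, but I did not measure their positions.
- **Arm:** it was clear of everything when I handed in.

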